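# Lay a shaft in the V-blocks against the stop and clamp it with the hinged strap

## Task

Take the steel shaft from its wooden rest and lay it in the two V-blocks of the grey fixture so that it seats centred in both vees, with one end brought gently up against the stop plate until it touches. Only then swing the hinged strap over and press it firmly down on the shaft, by hand force, so that the shaft is left clamped there. Do not ram the shaft into the fixture or crush it with the strap, and leave the calculator, battery pack, spanner and pen tin where they are.

Things in the scene. Friction and masses are not known exactly. Their poses are not given: they have to be found in the camera images.
- fixture: Fixed clamping fixture. Origin: on the bench, midway between its V-blocks; z up, y along the vees to the stop, x across to the strap's hinge. Base plate 150 x 200 x 12 mm. Two steel V-blocks 60 mm wide (x), y = -72 to -40 and 40 to 72 mm, tops 60 mm above the bench, upright 90 degree grooves 40 mm wide at the top; open space between. Steel friction about 0.6.
- vee_line (a point): Point on the line where the shaft's axis lies when seated in both vees, midway between the V-blocks: 58 mm above the bench, at the fixture's x = y = 0. Axes as the fixture's.
- stop_face (a point): Point where the shaft's end butts: on the face (towards -y) of the upright steel stop plate, 40 mm wide, 12 mm thick, 74 mm high; at the fixture's x = 0, y = 86, z = 58 mm. So a shaft at home has its middle at y = 1 mm and its free end at y = -84 mm, 12 mm beyond the V-block. Axes as the fixture's.
- shaft_mid (a point): Middle of the loose plain steel shaft, on its axis: 26 mm diameter, 170 mm long, 0.3 to 0.55 kg, ends alike; y along it (either way round will do). It starts level, its axis 45 mm above the bench, in a fixed wooden rest: two saddles 16 mm long, 44 wide, 39 high, 52 mm (give or take 6) either side of its middle, on a board 90 x 130 x 10 mm; grasp it between them.
- strap (a joint): Angle of the clamp strap, rad: 0 = level, down on a seated shaft; grows as it swings up and back (2.2 = limit). Starts at 1.65 to 2.0. Stiff hinge (0.25 N m friction, some 2.5 N at the cross-bar), stays where left. Steel, 20 mm wide, 8 thick; its underside, in line with the hinge axis, meets the shaft 48 mm from the hinge.
- strap_knob (a point): Centre of the cross-bar at the strap's free end: round bar 18 mm diameter, 30 mm long, parallel to the hinge axis; pinch its flat ends (it can turn between the fingers) or push it. At strap angle a it is, in the fixture's axes, at x = 48 - 105 cos a + 4 sin a, y = 56, z = 71 + 105 sin a + 4 cos a (mm). Its axes turn with the strap.
- strap_hinge (a point): Point on the strap's hinge axis (parallel to the fixture's y), at the fixture's x = 48, y = 56, z = 71 mm. Axes as the fixture's.
- calculator: Desk calculator lying on the bench, 150 x 100 x 21 mm, a bystander; origin under its centre.
- battery_pack: Battery pack of a power tool, 110 x 75 x 56 mm, a bystander; origin under its centre.
- spanner: Open-ended spanner 180 mm long lying on the bench, a bystander; its length is along its own x.
- pen_tin: Tin of pens, 80 mm across, 165 mm high with the pens, a bystander; origin under its centre.
Not all that is in view belongs to the job. Leave any purple look-alike of the fixture alone. Of the things shaped like the part that bears shaft_mid, the bare steel one is meant.

How it is judged:
On the way, in this order (a step that is already met when the one before it is completed fails the run):
1. the shaft lies centred in both vees with its end against the stop plate, the strap still open (x of shaft_mid in the frame of fixture between -0.0015 and 0.0015 m and z of shaft_mid in the frame of fixture between 0.0562 and 0.0595 m and angle between the y axis of shaft_mid and the y axis of fixture, either way round below 0.025 rad and y of shaft_mid in the frame of fixture between -0.0006 and 0.0025 m and value of joint strap above 0.5 rad), for 0.2 s.
2. the strap is pressed on the shaft with at least 6 N (contact force between strap and shaft above 6 N), for 0.2 s.
At the end, for the whole second after the job is handed in: The shaft rests in both vees (axis within 1.5 mm of the centre line and of its seated height, within 0.025 rad of parallel), its end within about 1.6 mm of the stop plate's face; the strap is down on it (angle within 0.025 rad of 0); shaft and strap are at rest (x of shaft_mid in the frame of fixture between -0.0015 and 0.0015 m and z of shaft_mid in the frame of fixture between 0.0562 and 0.0595 m and angle between the y axis of shaft_mid and the y axis of fixture, either way round below 0.025 rad and y of shaft_mid in the frame of fixture between -0.0006 and 0.0025 m and value of joint strap between -0.025 and 0.025 rad and linear speed of shaft below 0.01 m/s and velocity of joint strap below 0.05 rad/s); the robot touches nothing.
It fails at once if the shaft was pressed or rammed against the fixture (vees or stop) with more than 40 N while the strap was open (value of joint strap above 0.5 rad and contact force between shaft and fixture above 40 N).
It fails at once if the strap was pressed on the shaft with more than 60 N (contact force between strap and shaft above 60 N).
It fails at once if a bystander was moved by more than 20 mm (distance of any of calculator, battery_pack, spanner, pen_tin from where it was at the start of the episode above 0.02 m).
It also fails if it takes over 72 s, if anything falls off the work surface, if the arm or the gripper's body presses on something with over 40 N, if the wrist force passes 120 N, or if a joint passes its speed limit or range.

## Robot

A 6-joint arm with a two-finger parallel gripper is mounted at the origin on the work surface. World frame = base frame: x ahead of the robot, y to its left, z up, the work surface at z = 0. Lengths are in m, angles in rad, forces in N, time in s.
With the tool pointing down it reaches from about 0.375 to 0.9 m from the base axis. Payload 3.1 kg.
Tool frame: the origin (TCP) lies midway between the tips of the shut fingers; the grasp point (between the pads) lies 19 mm behind it; x points along the fingers, y is the direction in which the jaws open and shut, and the axes are right-handed (so a half turn about x gives the same grasp; the last joint's range is limited). The gripper opens to 85 mm and grips with 20 to 120 N. Pads are 22 mm wide; open, the fingers measure 114 mm over their backs; the gripper's body (76 mm by 85 mm) begins 54 mm behind the grasp point. The pads swing forward as they close: fully open they stand 13 mm farther back than shut.
Start: joints at [-1.401, 0.527, 1.433, -0, 1.181, -0.178], TCP at [0.214, -0.587, 0.231] pointing down, gripper open.
Joint ranges: [-3.08, 3.08], [-0.75, 2.2], [0.22, 2.44], [-1.43, 4.57], [0, 2.65], [-2.85, 2.85]. Speed limits (rad/s): [2.79, 2.79, 3.14, 3.14, 3.14, 3.14].

## Interface

Orientations are given as a unit quaternion [x, y, z, w].
In Python, from station import manip gives the robot as it stands.
- The arm moves only by the tool carry_out, never from a script. Its argument "commands" is a list that holds one entry, the list of rows, each a list of 7 numbers: the shift along the tool's x, y, z in units of 25 mm (1.0 is 25 mm), then the turn, a rotation vector about the tool's x, y, z in units of 5 degrees (1.0 is 5 degrees), then the finger opening in mm, from 0 to 85.4. A call has exactly 5 rows; each row is the pose to reach, as a shift and turn from the pose commanded when the call began, along the tool's axes at that moment; what a row does not reach only later rows make up. A row lasts 1/10 s, in which the tool goes at most 50 mm and 8.59 degrees, less where a joint would pass 70% of its speed; a pose out of reach is approached as far as the arm can. A call with a gripper value outside its range is refused whole. The fingers move at their own pace and stop on an object; "force" is the grip in N (left out, the last holds). Time passes only in rows, so rows that repeat a pose let the fingers close, or fill a call up. It gives the time, the measured TCP pose, the force and the opening at its end, in the units of the state.
- manip.sense(): the state, without advancing time (a new reading comes with each control period).
- manip.snapshot(name): name is "side" or "top"; returns a dict with "image" (400x640x3 uint8, red, green, blue), "fx", "fy", "cx", "cy" (pixels), "k1" (the pictures are not rectified: a ray, as slopes to the right and down, at radius r is drawn at 1 + k1 r^2 times it, then the intrinsics apply), "rvec" (rotation vector, rad) and "tvec" (3), from world to camera coordinates, as OpenCV has them. Camera axes: x right, y down, z forward; pixel columns grow to the right and rows downward; lengths in m; the calibration is good to about 2 mm. A picture is of the moment at which its call begins. There is no depth.
- manip.sign_off(): hands the job in, once; it reports no verdict.
The state is a dict: "t": time; "q": joint angles; "qd": joint speeds; "tau": joint torques, N m; "tcp_pos": TCP position; "tool_rot": TCP orientation; "force": force on the tool from outside, world axes, zero at the start; "ft_torque": the same for the moment, N m; "finger_gap": opening from 0.0 (shut) to 1.0 (fully open).
Only numpy, scipy, OpenCV 4.12 (cv2) and the standard library are available. Lean on these libraries where they do the work, as an engineer would, in place of code of your own. Each camera call takes 0.05 s, during which the arm holds its last target.

## Working session

There is one attempt and no reset: what is moved stays moved. The work goes in short steps, Python scripts to look and compute and a tool call to move; the robot and the scene stay as the last step left them, time stands still between calls to the robot, and variables do not carry over. Pictures are saved under pics/ and viewed, and the job is handed in when it is done.

Besides the shell and the picture viewer there is one more tool, called as name(argument=value, ...), one argument or row to a line, values as JSON. carry_out: Moves the arm, as the interface text tells. Its arguments: {"type":"object","properties":{"commands":{"type":"array"},"force":{"type":"number"}},"required":["commands"]}

```bash
ls; mkdir -p pics; python3 - <<'E'
from station import manip
import cv2
print(manip.sense())
for n in ("side","top"):
    s=manip.snapshot(n)
    cv2.imwrite(f"pics/{n}0.png",s["image"][:,:,::-1])
    print(n,{k:v for k,v in s.items() if k!="image"})
E
```

```text
pics
{'t': 0.0, 'q': array([-1.40051455e+00,  5.28500660e-01,  1.43391535e+00, -2.72989723e-05,
        1.18144062e+00, -1.78497359e-01]), 'qd': array([ 0.00082646,  0.00065722,  0.00059436, -0.00098955, -0.00044631,
       -0.00017075]), 'tau': array([-1.25537990e-03, -4.42352986e+01, -1.78028798e+01, -3.57288554e-04,
        8.30249337e-03,  1.60532004e-06]), 'tcp_pos': array([ 0.2134892 , -0.58662211,  0.23030831]), 'tool_rot': array([-0.69637512, -0.12349198,  0.69638639, -0.12189104]), 'force': array([ 0.40329248, -1.34366657,  0.81528572]), 'ft_torque': array([0.00030521, 0.02880244, 0.00087162]), 'finger_gap': 1.0002035736179273}
side {'fx': 385.9952757158867, 'fy': 385.9952757158867, 'cx': 321.9661588891351, 'cy': 194.83199507520956, 'k1': -0.07332200165421389, 'rvec': array([ 0.22946714, -2.91034637,  1.02000519]), 'tvec': array([0.49343064, 0.11983595, 1.0032026 ])}
top {'fx': 514.3799889714428, 'fy': 514.3799889714428, 'cx': 313.59130635694623, 'cy': 195.11610550489067, 'k1': -0.11828706735354406, 'rvec': array([ 2.16704139, -2.17410922,  0.10247771]), 'tvec': array([0.0081522 , 0.53109424, 1.66764673])}
```

View pics/side0.png

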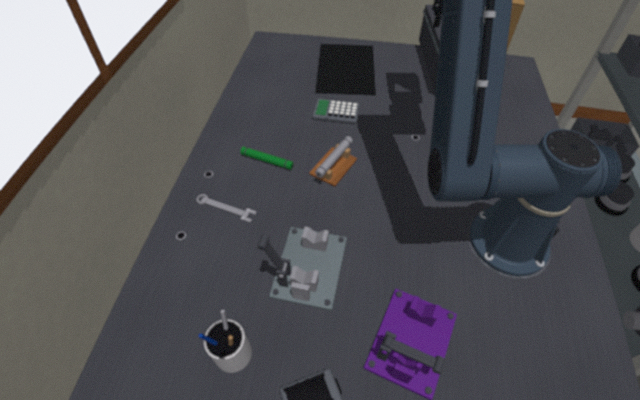

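View pics/top0.png

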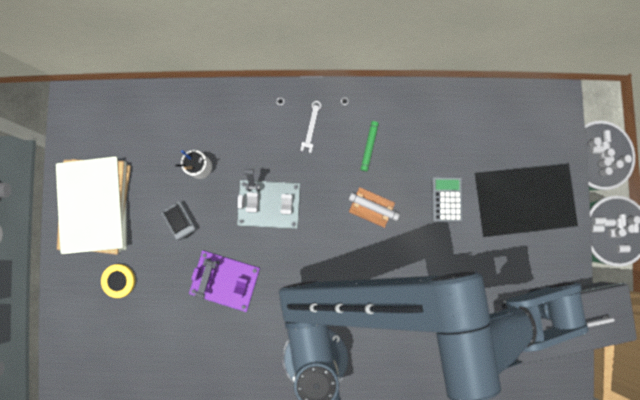

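The side view shows the grey fixture near (310,265), with its strap up at about (270,250). The steel shaft sits on the orange rest at about (335,158). In the top view the fixture is near (268,204) and the shaft near (374,206). I'll zoom in on both and measure.

```bash
cat > h.py <<'E'
import numpy as np, cv2
from scipy.spatial.transform import Rotation as R
def cam(s):
    K=np.array([[s["fx"],0,s["cx"]],[0,s["fy"],s["cy"]],[0,0,1]]);D=np.array([s["k1"],0,0,0,0.])
    return K,D
def ray(s,px):
    K,D=cam(s); Rm=cv2.Rodrigues(s["rvec"])[0]
    u=cv2.undistortPoints(np.array(px,float).reshape(-1,1,2),K,D).reshape(-1,2)
    d=np.c_[u,np.ones(len(u))]@Rm
    return -Rm.T@s["tvec"], d/np.linalg.norm(d,axis=1)[:,None]
def plane(s,px,z):
    o,d=ray(s,px); return o+d*((z-o[2])/d[:,2])[:,None]
def proj(s,P):
    K,D=cam(s); return cv2.projectPoints(np.array(P,float).reshape(-1,3),s["rvec"],s["tvec"],K,D)[0].reshape(-1,2)
def tri(s1,p1,s2,p2):
    o1,d1=ray(s1,p1);o2,d2=ray(s2,p2);out=[]
    for a,b in zip(d1,d2):
        A=np.c_[a,-b];t=np.linalg.lstsq(A,o2-o1,rcond=None)[0]
        x,y=o1+a*t[0],o2+b*t[1];out.append(np.r_[(x+y)/2,np.linalg.norm(x-y)])
    return np.array(out)
def crop(im,x0,y0,x1,y1,k,name):
    cv2.imwrite(name,cv2.resize(im[y0:y1,x0:x1,::-1],None,fx=k,fy=k,interpolation=cv2.INTER_CUBIC))
E
python3 - <<'E'
from station import manip
from h import *
import pickle
S={n:manip.snapshot(n) for n in("side","top")}
pickle.dump(S,open("S0.pkl","wb"))
t=S["top"]["image"];s=S["side"]["image"]
crop(t,230,160,310,235,8,"pics/t_fix.png");crop(t,340,175,410,235,8,"pics/t_shaft.png")
crop(s,250,215,360,315,7,"pics/s_fix.png");crop(s,300,125,370,195,8,"pics/s_shaft.png")
for n,(x,y) in dict(fix=(268,215),fixs=(268,190)).items(): print(n,t[y,x])
print(s[265,320],s[170,350])
E
```

```text
fix [196 212 212]
fixs [189 205 206]
[106 116 120] [71 70 76]
```

View pics/t_fix.png

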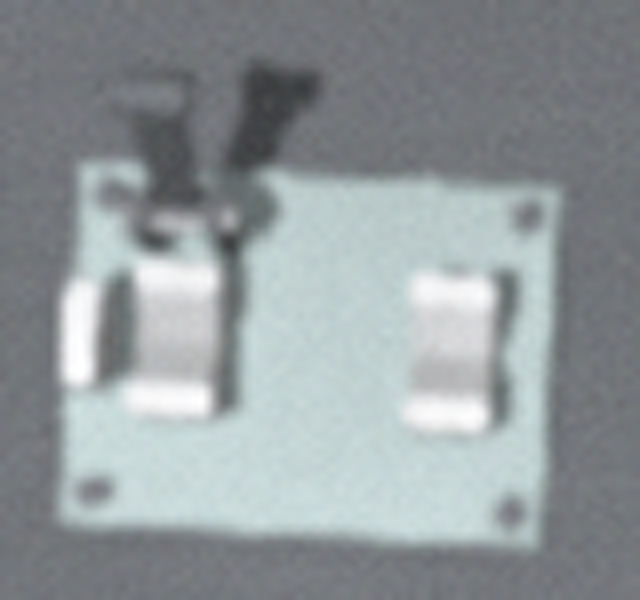

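View pics/t_shaft.png

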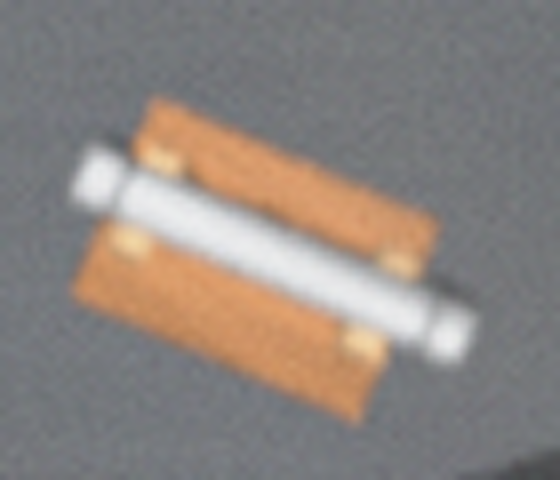

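View pics/s_fix.png

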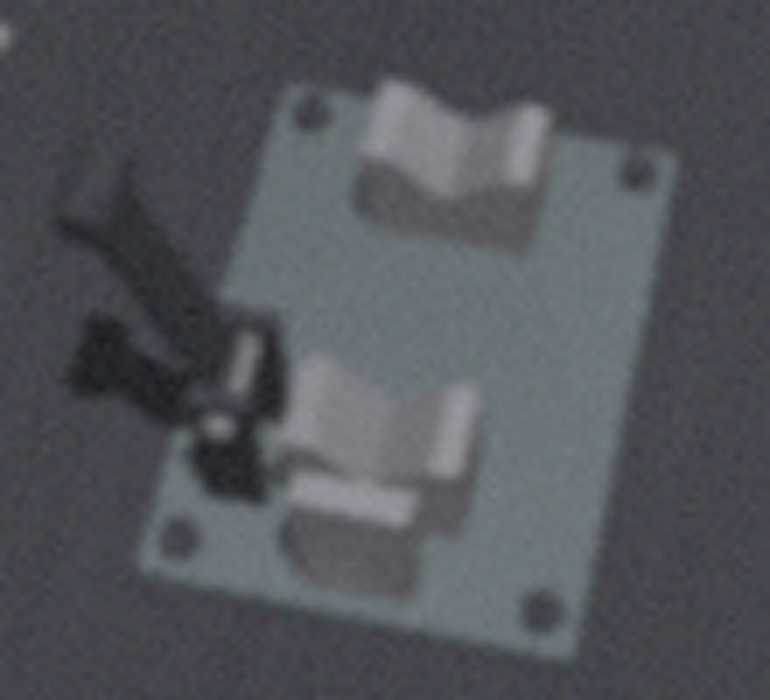

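View pics/s_shaft.png

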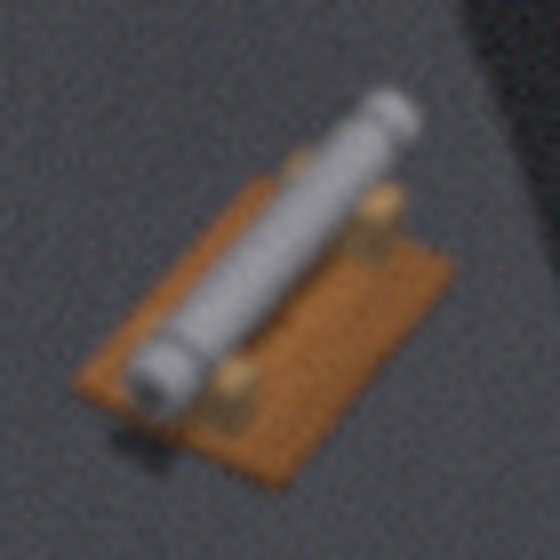

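```bash
python3 - <<'E'
from h import *
import pickle
S=pickle.load(open("S0.pkl","rb"))
def comp(m,pt):
    n,l,st,c=cv2.connectedComponentsWithStats(m.astype(np.uint8)); 
    k=l[pt[1],pt[0]]; return (l==k).astype(np.uint8) if k else None
K=4
for n,pf,ps in (("top",(270,218),(374,206)),("side",(320,265),(335,158))):
    s=S[n]; im=cv2.GaussianBlur(cv2.resize(s["image"],None,fx=K,fy=K,interpolation=cv2.INTER_CUBIC),(0,0),3).astype(int)
    g=im[...,1]-im[...,0]; 
    x,y=pf; print(n,"plate g",g[K*y,K*x],"bench",g[K*150,K*(300 if n=='side' else 240)])
    m=comp(g>(g[K*y,K*x]*.5+ .5*g[K*150,K*240]),(K*x,K*y))
    c=max(cv2.findContours(cv2.morphologyEx(m,cv2.MORPH_CLOSE,np.ones((9,9))),0,1)[0],key=cv2.contourArea).reshape(-1,2)
    P=plane(s,(c+.5)/K-.5,0.012)
    (cx,cy),(w,h),a=cv2.minAreaRect((P[:,:2]*1000).astype(np.float32)); print(" plate",cx,cy,w,h,a)
    bx=cv2.boxPoints(((cx,cy),(w,h),a)); 
    # edge-line fits from contour points in the middle of each rect edge
    E=[]
    for i in range(4):
        p,q=bx[i],bx[(i+1)%4]; L=np.linalg.norm(q-p);u=(q-p)/L;nn=np.array([-u[1],u[0]])
        d=P[:,:2]*1000-p; al=d@u; ds=d@nn
        sel=(al>.08*L)&(al<.92*L)&(abs(ds)<8)
        med=np.median(ds[sel]); sel&=abs(ds-med)<2.5
        l=cv2.fitLine((P[sel,:2]*1000).astype(np.float32),cv2.DIST_HUBER,0,.01,.01).ravel()
        E.append(l); print("  edge ang",np.degrees(np.arctan2(l[1],l[0])),"n",sel.sum(),"med",med)
    def X(a,b): 
        t=np.linalg.solve(np.c_[a[:2],-b[:2]],b[2:]-a[2:]); return a[2:]+a[:2]*t[0]
    C=np.array([X(E[i],E[(i+1)%4]) for i in range(4)]); print(" corners",C.round(1).tolist(),"ctr",C.mean(0), "sides",np.linalg.norm(C-np.roll(C,1,0),axis=1))
E
```

```text
top plate g 16 bench 4
 plate 503.274169921875 157.0865020751953 202.44833374023438 152.87083435058594 86.69062042236328
  edge ang -3.3084445 n 154 med 1.4674056673228535
  edge ang 86.79261 n 134 med 1.2995658401930452
  edge ang 0.56736636 n 54 med 1.440840378284123
  edge ang 86.992355 n 205 med 2.1296377750364113
 corners [[572.7000122070312, 53.20000076293945], [584.2999877929688, 260.6000061035156], [434.20001220703125, 259.20001220703125], [423.79998779296875, 61.79999923706055]] ctr [503.74994 158.68008] sides [149.07733 207.79742 150.09174 197.65453]
side plate g 10 bench 1Traceback (most recent call last):
  File "<stdin>", line 13, in <module>
cv2.error: OpenCV(4.12.0) /io/opencv/modules/imgproc/src/morph.dispatch.cpp:1178: error: (-215:Assertion failed) !_src.empty() in function 'morphologyEx'
```

```bash
python3 - <<'E'
from h import *
import pickle
S=pickle.load(open("S0.pkl","rb"))
K=4
def big(m):
    c=max(cv2.findContours(cv2.morphologyEx(m.astype(np.uint8),cv2.MORPH_CLOSE,np.ones((15,15))),0,1)[0],key=cv2.contourArea);return c
# plate & shaft in both views
for n,bf in (("top",(230,165,310,240)),("side",(255,215,360,315))):
    s=S[n]; im=cv2.GaussianBlur(cv2.resize(s["image"],None,fx=K,fy=K,interpolation=cv2.INTER_CUBIC),(0,0),4).astype(int)
    g=im[...,1]-im[...,0]; box=np.zeros(g.shape,bool);x0,y0,x1,y1=[K*v for v in bf];box[y0:y1,x0:x1]=1
    th=(np.percentile(g[box],90)+np.percentile(g[box],10))/2; print(n,th)
    c=big((g>th)&box); c=cv2.convexHull(c).reshape(-1,2)
    P=plane(s,(c+.5)/K-.5,0.012)
    r=cv2.minAreaRect((P[:,:2]*1000).astype(np.float32)); print(" plate",r)
    for e in (1,2,3,4,5):
        q=cv2.approxPolyDP(c.reshape(-1,1,2),e*5,True).reshape(-1,2)
        if len(q)==4:break
    Q=plane(s,(q+.5)/K-.5,0.012)*1000; print(" corners",q/K,Q[:,:2].round(1).tolist(),Q.mean(0))
# predicted positions of features for fixture pose; shaft points by hand
T,D=S["top"],S["side"]
def tc(p): return (np.array(p,float)+.5)/8-.5
et=[tc((95,180))+(340,175),tc((457,335))+(340,175)]
A=plane(T,[tc((72,180))*0+tc((78,176))+(340,175),tc((472,340))+(340,175)],0.045)
es=[tc((165,375))+(300,125),tc((395,115))+(300,125)]
B=plane(D,es,0.05)
print("shaft top",A.round(4),"len",np.linalg.norm(A[0]-A[1]),A.mean(0),"dir",np.degrees(np.arctan2(*(A[0]-A[1])[[1,0]])))
print("side",B.round(4),np.linalg.norm(B[0]-B[1]),B.mean(0),np.degrees(np.arctan2(*(B[0]-B[1])[[1,0]])))
E
```

```text
top 9.0
 plate ((503.0049743652344, 157.39761352539062), (203.5762176513672, 153.83384704589844), 86.74784851074219)
 corners [[240.5  180.75]
 [299.   183.75]
 [297.   227.75]
 [238.   225.  ]] [[582.7, 251.5], [571.9, 56.1], [425.7, 62.8], [435.1, 258.3]] [503.8406562  157.19667827  12.        ]
side 4.5
 plate ((505.7094421386719, 158.8840789794922), (204.89407348632812, 153.90652465820312), 86.84847259521484)
 corners [[290.75 227.25]
 [346.75 237.5 ]
 [331.5  310.  ]
 [269.25 296.  ]] [[574.9, 55.6], [425.7, 63.9], [437.0, 263.1], [585.0, 252.4]] [505.65569658 158.73863441  12.        ]
shaft top [[ 0.5241 -0.1099  0.045 ]
 [ 0.4566 -0.2696  0.045 ]] len 0.1734242901063633 [ 0.49037805 -0.18975107  0.045     ] dir 67.09706532216458
side [[ 0.5231 -0.1165  0.05  ]
 [ 0.4581 -0.2614  0.05  ]] 0.15884230263657295 [ 0.49058258 -0.18899543  0.05      ] 65.81971473841777
```

```bash
python3 - <<'E'
from h import *
import pickle
S=pickle.load(open("S0.pkl","rb"))
K=4
for n,b,rel in (("top",(340,185,410,225),None),("side",(310,130,362,182),None)):
    s=S[n]; im=cv2.GaussianBlur(cv2.resize(s["image"],None,fx=K,fy=K,interpolation=cv2.INTER_CUBIC),(0,0),3).astype(int)
    bl=im[...,2]; x0,y0,x1,y1=[K*v for v in b]
    sub=bl[y0:y1,x0:x1]; th,_=cv2.threshold(sub.astype(np.uint8),0,255,cv2.THRESH_OTSU); print(n,th)
    c=max(cv2.findContours((sub>th).astype(np.uint8),0,1)[0],key=cv2.contourArea).reshape(-1,2)+(x0,y0)
    r=cv2.minAreaRect(((c+.5)/K-.5).astype(np.float32)); print(r)
    for z in (.045,.048):
        P=plane(s,(c+.5)/K-.5,z); r=cv2.minAreaRect((P[:,:2]*1000).astype(np.float32)); print(z,r)
E
```

```text
top 162.0
((373.4786682128906, 207.19207763671875), (53.49976348876953, 8.97482967376709), 24.77513885498047)
0.045 ((489.1437072753906, -188.2344970703125), (173.8936004638672, 29.387514114379883), 64.8968734741211)
0.048 ((488.92449951171875, -187.89112854003906), (173.58053588867188, 29.334596633911133), 64.8968734741211)
side 100.0
((334.4737243652344, 154.619384765625), (8.438419342041016, 48.1063117980957), 41.76029968261719)
0.045 ((491.48974609375, -197.16177368164062), (179.37628173828125, 28.193828582763672), 65.25033569335938)
0.048 ((491.17669677734375, -194.20587158203125), (178.71385192871094, 28.089710235595703), 65.2503433227539)
```

```bash
cat >> h.py <<'E'
def rot(phi):  # phi deg: heading of tool y, tool down
    f=np.radians(phi);x=np.array([0,0,-1.]);y=np.array([np.cos(f),np.sin(f),0]);return R.from_matrix(np.c_[x,y,np.cross(x,y)])
FX=np.array([.5043,.1580,0]);YAW=-3.2
def fx(x,y,z): # fixture mm -> world
    return FX+R.from_euler('z',YAW,degrees=True).apply(np.array([x,y,z])/1000)
def go(st,p,phi):
    R0=R.from_quat(st["tool_rot"]);s=R0.inv().apply(np.array(p)-st["tcp_pos"])/.025
    r=(R0.inv()*rot(phi)).as_rotvec(degrees=True)/5
    y=R0.as_matrix()[:,1]
    print("t",round(st["t"],2),"tcp",st["tcp_pos"].round(4),"phi",np.degrees(np.arctan2(y[1],y[0])).round(2),"F",st["force"].round(1),"q6",st["q"][5].round(2),"gap",round(st["finger_gap"],3))
    print("shift",s.round(3),"turn",r.round(2))
E
python3 - <<'E'
from station import manip
from h import *
st=manip.sense()
go(st,[.490,-.189,.14],-25);go(st,[.490,-.189,.14],155);go(st,fx(0,1,150),-3.2)
E
```

```text
t 0.2 tcp [ 0.2136 -0.5869  0.2307] phi -70.01 F [ 0.2 -0.3  0.7] q6 -0.18 gap 1.001
shift [  3.647 -11.174 -15.83 ] turn [-9.   -0.01  0.01]
t 0.2 tcp [ 0.2136 -0.5869  0.2307] phi -70.01 F [ 0.2 -0.3  0.7] q6 -0.18 gap 1.001
shift [  3.647 -11.174 -15.83 ] turn [2.7e+01 2.0e-02 1.0e-02]
t 0.2 tcp [ 0.2136 -0.5869  0.2307] phi -70.01 F [ 0.2 -0.3  0.7] q6 -0.18 gap 1.001
shift [  3.265 -24.06  -21.128] turn [-1.336e+01 -1.000e-02  1.000e-02]
```

carry_out(
  commands=[
    [[0, -0.7, -1, -0.6, 0, 0, 85], [0, -1.8, -2.6, -1.4, 0, 0, 85], [0, -2.9, -4.1, -2.3, 0, 0, 85], [0, -4, -5.7, -3.2, 0, 0, 85], [0, -5.1, -7.2, -4.1, 0, 0, 85]],
  ],
)

```text
t: 0.7
tcp_pos: [0.34, -0.4043, 0.2312]
tool_rot: [0.663, 0.246, -0.663, 0.245]
force: [0.7, 0.2, -0.7]
finger_gap: 0.996
```

```bash
python3 - <<'E'
from station import manip
from h import *
st=manip.sense()
go(st,[.490,-.189,.14],-25)
E
```

```text
t 0.7 tcp [ 0.34   -0.4043  0.2312] phi -49.36 F [ 0.7  0.2 -0.7] q6 -0.22 gap 0.996
shift [  3.651  -2.627 -10.16 ] turn [-4.87 -0.    0.  ]
```

carry_out(
  commands=[
    [[0, -0.5, -2, -1, 0, 0, 85], [0, -1, -4, -2, 0, 0, 85], [0.4, -1.6, -6, -3, 0, 0, 85], [0.8, -2.1, -8, -4, 0, 0, 85], [1.2, -2.5, -9.7, -4.7, 0, 0, 85]],
  ],
)

```text
t: 1.2
tcp_pos: [0.482, -0.202, 0.2021]
tool_rot: [0.599, 0.375, -0.599, 0.376]
force: [0.4, 0.0, 0.6]
finger_gap: 0.995
```

```bash
python3 - <<'E'
from station import manip
from h import *
st=manip.sense()
go(st,[.490,-.189,.14],-25)
S={n:manip.snapshot(n) for n in("side","top")}
crop(S["top"]["image"],320,150,430,260,5,"pics/t1.png");crop(S["side"]["image"],270,80,400,200,5,"pics/s1.png")
E
```

```text
t 1.2 tcp [ 0.482  -0.202   0.2021] phi -25.85 F [0.4 0.  0.6] q6 -0.16 gap 0.995
shift [ 2.483  0.058 -0.608] turn [-0.17  0.   -0.01]
```

View pics/s1.png

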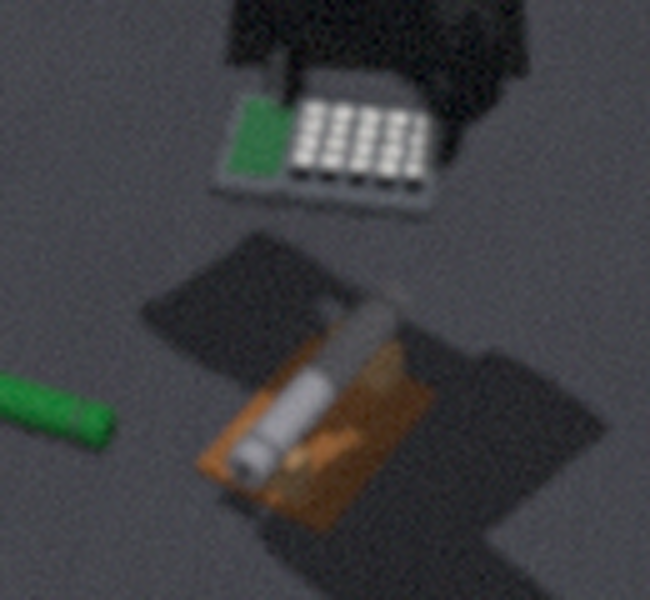

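The side view shows the gripper over the calculator/rest area, and the shaft is unobstructed at about (320,390) in the crop. I'll lower to a pregrasp pose.

carry_out(
  commands=[
    [[0.8, 0.05, -0.3, -0.17, 0, 0, 85], [2, 0.05, -0.6, -0.17, 0, 0, 85], [3.2, 0.05, -0.6, -0.17, 0, 0, 85], [4.2, 0.05, -0.6, -0.17, 0, 0, 85], [4.2, 0.05, -0.6, -0.17, 0, 0, 85]],
  ],
)

```text
t: 1.8
tcp_pos: [0.4865, -0.1901, 0.0943]
tool_rot: [-0.596, -0.381, 0.598, -0.377]
force: [-0.5, 0.2, -0.1]
finger_gap: 0.996
```

```bash
python3 - <<'E'
from station import manip
from h import *
st=manip.sense()
go(st,[.490,-.189,.026],-25)
S={n:manip.snapshot(n) for n in("side","top")}
crop(S["top"]["image"],320,150,430,260,5,"pics/t2.png");crop(S["side"]["image"],270,80,400,200,5,"pics/s2.png")
E
```

```text
t 1.8 tcp [ 0.4865 -0.1901  0.0943] phi -25.21 F [-0.5  0.2 -0.1] q6 -0.15 gap 0.996
shift [ 2.732  0.128 -0.099] turn [-0.04 -0.01  0.08]
```

View pics/s2.png

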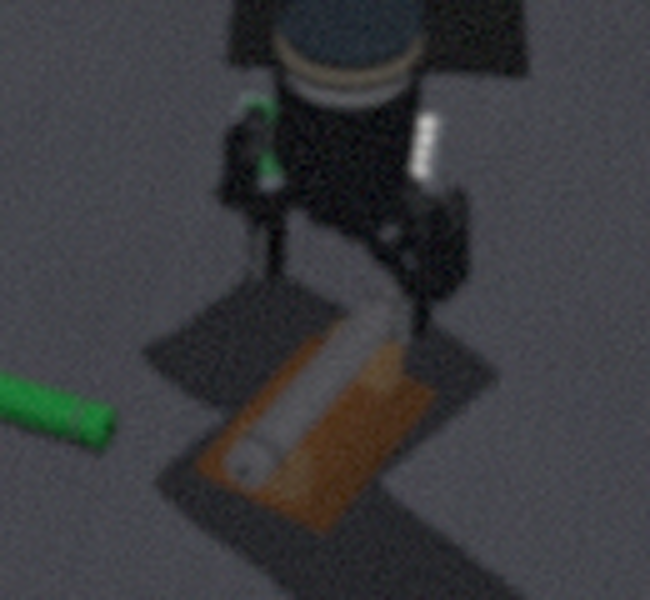

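The fingers straddle the shaft axis, near (270,260) and (425,320) in the crop. I'll descend and then close.

carry_out(
  commands=[
    [[0.6, 0.1, -0.1, 0, 0, 0, 85], [1.3, 0.13, -0.1, 0, 0, 0, 85], [2, 0.13, -0.1, 0, 0, 0, 85], [2.5, 0.13, -0.1, 0, 0, 0, 85], [2.7, 0.13, -0.1, 0, 0, 0, 85]],
  ],
)

```text
t: 2.4
tcp_pos: [0.4931, -0.1904, 0.0297]
tool_rot: [0.597, 0.379, -0.597, 0.379]
force: [0.3, -0.1, -0.1]
finger_gap: 0.997
```

carry_out(
  commands=[
    [[0, 0, 0, 0, 0, 0, 60], [0, 0, 0, 0, 0, 0, 40], [0, 0, 0, 0, 0, 0, 20], [0, 0, 0, 0, 0, 0, 15], [0, 0, 0, 0, 0, 0, 15]],
  ],
  force=40,
)

```text
t: 2.9
tcp_pos: [0.494, -0.1906, 0.0304]
tool_rot: [0.597, 0.378, -0.596, 0.38]
force: [1.5, -0.3, 3.9]
finger_gap: 0.289
```

carry_out(
  commands=[
    [[0, 0, 0, 0, 0, 0, 15], [0, 0, 0, 0, 0, 0, 15], [0, 0, 0, 0, 0, 0, 15], [0, 0, 0, 0, 0, 0, 15], [0, 0, 0, 0, 0, 0, 15]],
  ],
  force=40,
)

```text
t: 3.4
tcp_pos: [0.494, -0.1906, 0.0304]
tool_rot: [0.597, 0.378, -0.596, 0.38]
force: [1.4, -0.2, 6.0]
finger_gap: 0.291
```

```bash
python3 - <<'E'
from station import manip
from h import *
st=manip.sense()
go(st,[.490,-.189,.13],-25)
S={n:manip.snapshot(n) for n in("side","top")}
crop(S["top"]["image"],320,150,430,260,5,"pics/t3.png");crop(S["side"]["image"],270,80,400,200,5,"pics/s3.png")
E
```

```text
t 3.4 tcp [ 0.494  -0.1906  0.0304] phi -25.12 F [ 1.4 -0.2  6. ] q6 -0.14 gap 0.291
shift [-3.984 -0.159  0.013] turn [-0.02  0.01 -0.04]
```

View pics/s3.png

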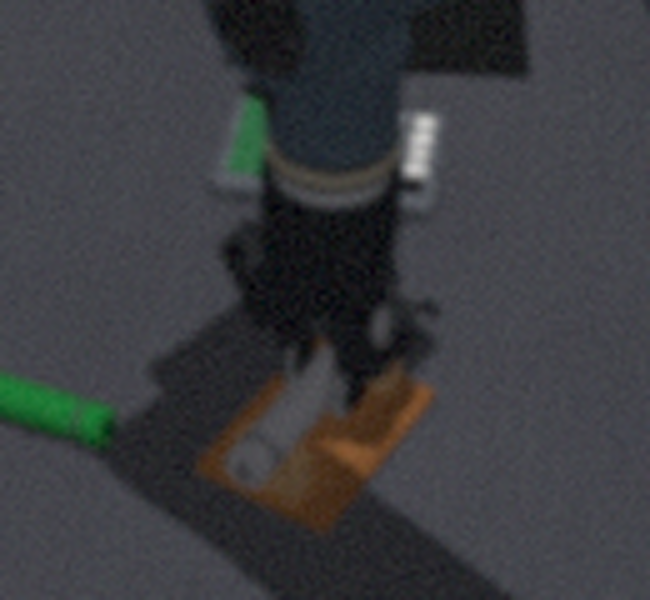

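The pads hold the shaft (gap 0.29, about 25 mm) between the saddles, at about (330,370) in the crop. I'll lift.

carry_out(
  commands=[
    [[-0.4, 0, 0, 0, 0, 0, 15], [-1.4, 0, 0, 0, 0, 0, 15], [-2.8, 0, 0, 0, 0, 0, 15], [-4, 0, 0, 0, 0, 0, 15], [-4.4, 0, 0, 0, 0, 0, 15]],
  ],
  force=50,
)

```text
t: 4.0
tcp_pos: [0.4932, -0.1902, 0.142]
tool_rot: [0.597, 0.378, -0.597, 0.38]
force: [1.0, 0.2, -2.9]
finger_gap: 0.283
```

```bash
python3 - <<'E'
from station import manip
from h import *
st=manip.sense()
go(st,fx(0,-10,140),-3.2)
E
```

```text
t 4.0 tcp [ 0.4932 -0.1902  0.142 ] phi -25.18 F [ 1.   0.2 -2.9] q6 -0.14 gap 0.283
shift [  0.059  -5.375 -12.42 ] turn [-4.4   0.01 -0.03]
```

carry_out(
  commands=[
    [[0, -0.4, -0.8, -0.4, 0, 0, 15], [0, -1.2, -2.4, -1.1, 0, 0, 15], [0, -2, -4, -1.8, 0, 0, 15], [0, -2.7, -5.6, -2.4, 0, 0, 15], [0, -3.4, -7.3, -3, 0, 0, 15]],
  ],
)

```text
t: 4.5
tcp_pos: [0.4916, 0.013, 0.1384]
tool_rot: [-0.541, -0.455, 0.543, -0.453]
force: [2.1, 0.6, -2.6]
finger_gap: 0.288
```

```bash
python3 - <<'E'
from station import manip
from h import *
st=manip.sense()
go(st,fx(0,-10,140),-3.2)
E
```

```text
t 4.5 tcp [0.4916 0.013  0.1384] phi -10.12 F [ 2.1  0.6 -2.6] q6 -0.02 gap 0.288
shift [-0.061 -0.471 -5.4  ] turn [-1.38 -0.    0.04]
```

carry_out(
  commands=[
    [[0, -0.1, -1.5, -0.5, 0, 0, 15], [0, -0.2, -3, -1, 0, 0, 15], [0, -0.4, -4.4, -1.4, 0, 0, 15], [0, -0.47, -5.1, -1.4, 0, 0, 15], [0, -0.47, -5.1, -1.4, 0, 0, 15]],
  ],
)

```text
t: 5.0
tcp_pos: [0.5028, 0.1412, 0.1383]
tool_rot: [-0.512, -0.488, 0.514, -0.486]
force: [0.4, -0.9, -3.2]
finger_gap: 0.285
```

carry_out(
  commands=[
    [[0, 0, 0, 0, 0, 0, 15], [0, 0, 0, 0, 0, 0, 15], [0, 0, 0, 0, 0, 0, 15], [0, 0, 0, 0, 0, 0, 15], [0, 0, 0, 0, 0, 0, 15]],
  ],
)

```text
t: 5.5
tcp_pos: [0.5045, 0.1383, 0.1396]
tool_rot: [-0.514, -0.486, 0.514, -0.486]
force: [0.0, 0.6, -2.3]
finger_gap: 0.283
```

```bash
python3 - <<'E'
from station import manip
from h import *
import pickle
st=manip.sense()
go(st,fx(0,-10,140),-3.2)
S={n:manip.snapshot(n) for n in("side","top")}
pickle.dump((st,S),open("S4.pkl","wb"))
crop(S["top"]["image"],220,150,320,245,6,"pics/t4.png");crop(S["side"]["image"],240,170,370,315,4.5,"pics/s4.png")
E
```

```text
t 5.5 tcp [0.5045 0.1383 0.1396] phi -3.23 F [ 0.   0.6 -2.3] q6 0.11 gap 0.283
shift [-0.017 -0.051 -0.385] turn [-0.01 -0.    0.  ]
```

View pics/s4.png

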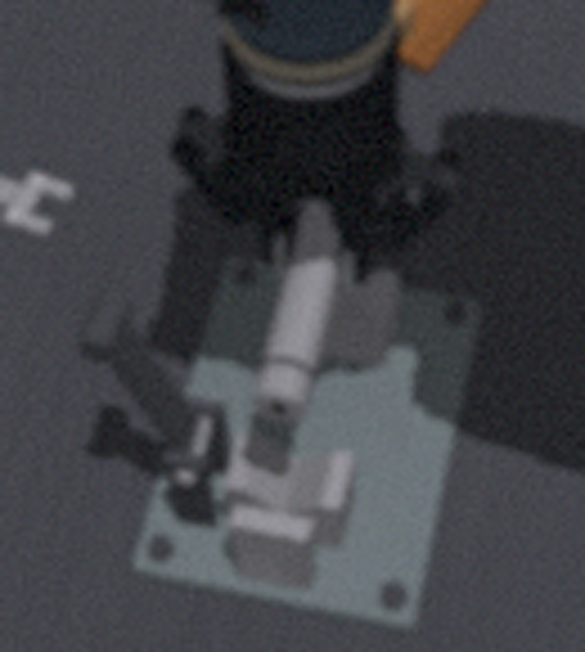

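View pics/t4.png

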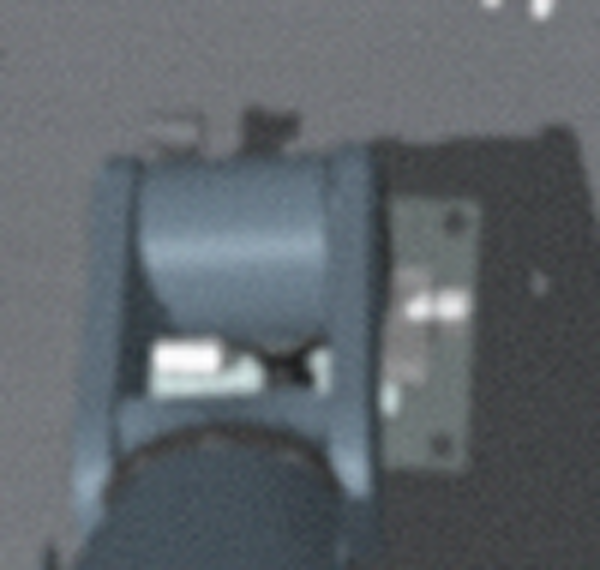

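```bash
python3 - <<'E'
from h import *
import pickle
st,S=pickle.load(open("S4.pkl","rb"))
K=6
# side: shaft edges rows
im=cv2.GaussianBlur(S["side"]["image"],(0,0),.7).astype(int).sum(2)//3
for y in range(226,262,3): print(y,im[y,292:318].tolist())
print()
it=cv2.GaussianBlur(S["top"]["image"],(0,0),.5).astype(int).sum(2)//3
for y in range(196,206): print(y,it[y,284:302].tolist())
z=st["tcp_pos"][2]+.019
print(plane(S["top"],[[299,200.8]],z), proj(S["top"],[st["tcp_pos"]+[0.0,-.085,.019]]))
sh=[st["tcp_pos"]+np.array([.0032*k/57,k/1000,.019]) for k in (85,40,-20,-85)]
print(proj(S["side"],sh))
crop(S["side"]["image"],285,215,330,275,12,"pics/s4z.png")
E
```

```text
226 [42, 42, 41, 41, 39, 36, 32, 32, 45, 59, 62, 55, 52, 62, 74, 78, 79, 81, 84, 88, 87, 80, 70, 61, 60, 57]
229 [50, 47, 43, 43, 48, 54, 55, 54, 57, 66, 71, 75, 87, 102, 114, 123, 131, 137, 140, 139, 134, 122, 101, 83, 79, 75]
232 [49, 44, 43, 45, 48, 55, 58, 60, 63, 67, 78, 97, 115, 128, 136, 140, 143, 144, 144, 141, 133, 120, 102, 87, 83, 80]
235 [59, 58, 59, 61, 61, 62, 61, 62, 64, 73, 91, 112, 127, 133, 138, 143, 145, 145, 142, 135, 125, 110, 93, 81, 77, 77]
238 [60, 60, 60, 59, 59, 60, 61, 63, 71, 90, 110, 126, 134, 140, 142, 145, 147, 144, 138, 129, 115, 97, 84, 77, 75, 74]
241 [62, 61, 60, 59, 60, 60, 61, 69, 85, 104, 122, 133, 138, 141, 145, 147, 145, 140, 133, 118, 100, 86, 78, 75, 76, 76]
244 [60, 61, 61, 60, 60, 61, 66, 83, 103, 121, 132, 139, 143, 145, 146, 146, 141, 133, 122, 106, 88, 80, 77, 77, 77, 76]
247 [60, 60, 62, 61, 59, 64, 76, 97, 117, 131, 136, 141, 144, 145, 145, 142, 135, 124, 110, 93, 81, 77, 76, 77, 77, 78]
250 [79, 70, 65, 64, 63, 67, 79, 94, 106, 110, 111, 111, 112, 113, 114, 116, 115, 108, 90, 74, 66, 62, 64, 69, 70, 68]
253 [112, 110, 107, 103, 100, 1
[... 752 characters left out ...]
4, 208, 191, 182, 200, 213, 216, 205, 173, 132, 91, 72, 66]
201 [83, 110, 131, 161, 202, 221, 221, 200, 190, 207, 221, 223, 211, 176, 132, 91, 71, 66]
202 [94, 117, 134, 156, 191, 204, 199, 180, 171, 186, 202, 202, 189, 159, 116, 83, 69, 65]
203 [98, 120, 131, 141, 155, 164, 156, 142, 135, 147, 160, 160, 153, 135, 107, 81, 70, 65]
204 [105, 122, 127, 129, 132, 132, 126, 113, 110, 121, 132, 132, 130, 119, 101, 82, 71, 66]
205 [106, 121, 125, 125, 126, 125, 121, 108, 103, 113, 121, 123, 125, 115, 100, 80, 69, 68]
[[0.50105977 0.05037709 0.15858568]] [[298.0245507  199.68260765]]
[[300.53606346 258.37666213]
 [305.71806081 240.07726409]
 [312.12847984 217.44593499]
 [318.49185196 194.98724654]]
```

View pics/s4z.png

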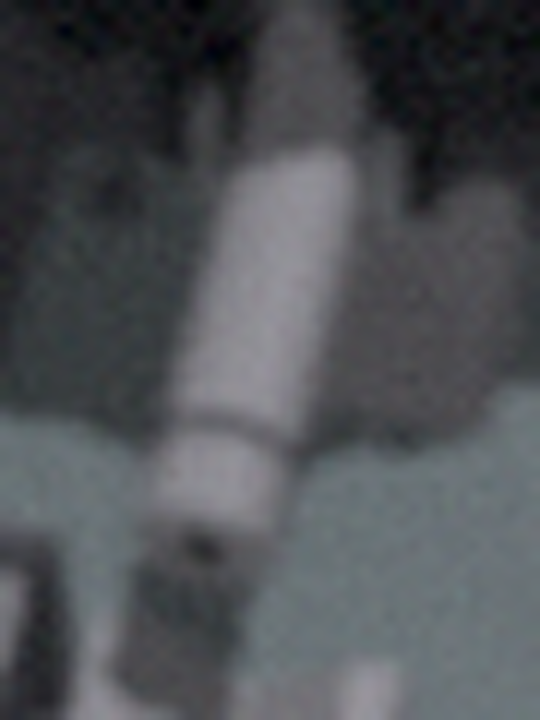

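```bash
python3 - <<'E'
from h import *
import pickle
st,S=pickle.load(open("S4.pkl","rb"))
s=S["side"];b=st["tcp_pos"]+[0,0,.019]
p0=proj(s,[b+[-.0032*85/57*-1,.085,0]])[0]
for d in ([.001,0,0],[0,.001,0],[0,0,.001]): print(d,proj(s,[b+[.0032*85/57,.085,0]+np.array(d)])[0]-p0)
o,dd=ray(s,[[301.6,260.2]]);d=dd[0]
for xx in (.0048,.003,.0015):
  x=b[0]+xx; P=o+d*(x-o[0])/d[0]; print(xx,P-b)
# fixture features check with side view: predicted vee block top corners
for nm,c in dict(stoptop=[(-20,86,74),(20,86,74),(20,98,74),(-20,98,74)],vb1=[(-30,40,60),(-20,40,60),(20,40,60),(30,40,60)],vb1b=[(-30,72,60),(30,72,60)],vb2=[(-30,-40,60),(30,-40,60),(30,-72,60),(-30,-72,60)]).items():
  print(nm,"side",proj(s,[fx(*q) for q in c]).round(1).tolist(),"top",proj(S["top"],[fx(*q) for q in c]).round(1).tolist())
E
```

```text
[0.001, 0, 0] [-0.478791   -0.06817601]
[0, 0.001, 0] [-0.09213205  0.4242364 ]
[0, 0, 0.001] [-0.02022498 -0.2407171 ]
0.0048 [ 0.0048      0.07757436 -0.02088259]
0.003 [ 0.003       0.08437267 -0.0082511 ]
0.0015 [0.0015     0.09003793 0.00227514]
stoptop side [[309.3, 287.3], [291.6, 283.7], [290.2, 288.6], [308.0, 292.3]] top [[239.0, 207.0], [239.9, 194.5], [236.2, 194.4], [235.3, 206.8]]
vb1 side [[318.3, 272.6], [314.1, 271.8], [297.1, 268.4], [292.9, 267.6]] top [[253.7, 211.1], [253.9, 208.0], [254.6, 195.7], [254.8, 192.6]]
vb1b side [[315.3, 285.2], [289.3, 280.0]] top [[243.8, 210.6], [245.0, 192.1]]
vb2 side [[325.5, 243.3], [301.3, 238.8], [304.5, 228.0], [328.2, 232.3]] top [[278.4, 212.5], [279.5, 193.9], [289.4, 194.4], [288.3, 213.0]]
```

```bash
sed -i 's/^FX=.*/FX=np.array([.5038,.1530,0]);YAW=-3.2/' h.py; python3 - <<'E'
from station import manip
from h import *
st=manip.sense()
go(st,fx(0,-10,62),-3.2)
E
```

```text
t 5.6 tcp [0.5045 0.1386 0.1396] phi -3.21 F [ 0.4 -0.2 -3.3] q6 0.11 gap 0.286
shift [ 3.105 -0.06  -0.175] turn [-0. -0. -0.]
```

carry_out(
  commands=[
    [[0.5, 0, -0.1, 0, 0, 0, 15], [1.2, -0.06, -0.15, 0, 0, 0, 15], [2, -0.06, -0.15, 0, 0, 0, 15], [2.7, -0.06, -0.15, 0, 0, 0, 15], [3.1, -0.06, -0.15, 0, 0, 0, 15]],
  ],
)

```text
t: 6.1
tcp_pos: [0.5021, 0.1429, 0.0601]
tool_rot: [-0.513, -0.487, 0.514, -0.485]
force: [-0.2, -0.0, -3.7]
finger_gap: 0.286
```

```bash
python3 - <<'E'
from station import manip
from h import *
import pickle
st=manip.sense()
S={n:manip.snapshot(n) for n in("side","top")}
st=manip.sense()
go(st,fx(0,-10,44),-3.2)
pickle.dump((st,S),open("S5.pkl","wb"))
crop(S["side"]["image"],270,215,340,310,7,"pics/s5.png")
E
```

```text
t 6.2 tcp [0.5019 0.1428 0.0603] phi -3.16 F [-0.1  0.3 -3.5] q6 0.12 gap 0.284
shift [ 0.652  0.055 -0.012] turn [0.01 0.   0.04]
```

View pics/s5.png

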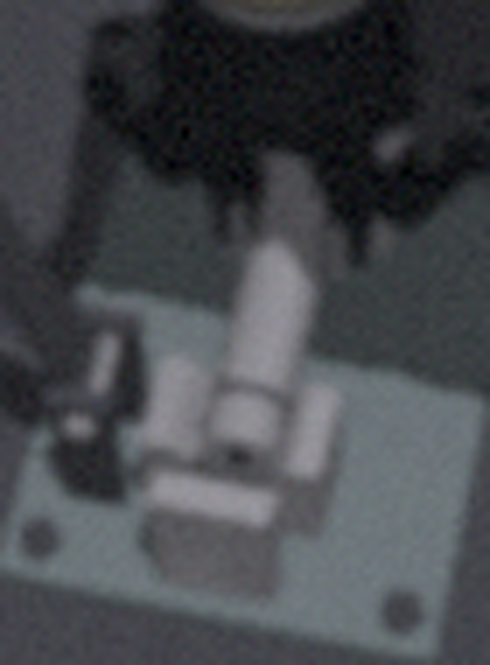

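```bash
python3 - <<'E'
from h import *
import pickle
st,S=pickle.load(open("S5.pkl","rb"))
s=S["side"]
def fxi(P): return R.from_euler('z',YAW,degrees=True).inv().apply(P-FX)*1000
def c7(p): return (np.array(p,float)+.5)/7-.5+np.array([270,215])
for nm,p,z in (("end hole",(237,453),.075),("stop FL",(150,475),.074),("stop FR",(280,492),.074),("stop BR",(270,525),.074),("stop BL",(147,503),.074)):
  for zz in (z,): print(nm,c7(p).round(1),fxi(plane(s,[c7(p)],zz)).round(1))
for r in (300,340,375,410):
  row=(r+.5)/7-.5+215; i=int(round(row)); v=cv2.GaussianBlur(s["image"],(0,0),.7).astype(int).sum(2)[i,296:318]//3; print(i,v.tolist())
print("tcp in fx",fxi(st["tcp_pos"][None]))
b=st["tcp_pos"]+[0,0,.0146]
print([proj(s,[b+R.from_euler('z',YAW,degrees=True).apply([0,k,0])]).round(1).tolist() for k in (.085,.05,.03)])
E
```

```text
end hole [303.4 279.3] [[-2.8 75.5 75. ]]
stop FL [291.  282.4] [[22.4 88.3 74. ]]
stop FR [309.6 284.9] [[-19.   85.2  74. ]]
stop BR [308.1 289.6] [[-18.5  96.8  74. ]]
stop BL [290.6 286.4] [[20.8 97.8 74. ]]
257 [67, 65, 64, 62, 62, 62, 67, 82, 101, 118, 130, 137, 142, 144, 145, 143, 135, 124, 105, 83, 66, 60]
263 [113, 113, 113, 112, 111, 109, 110, 118, 128, 135, 140, 144, 146, 147, 141, 131, 116, 95, 75, 65, 61, 61]
268 [138, 133, 127, 120, 112, 107, 111, 123, 130, 135, 140, 142, 142, 138, 130, 117, 110, 108, 112, 113, 112, 111]
273 [130, 126, 120, 114, 115, 123, 133, 139, 143, 144, 143, 137, 127, 113, 99, 98, 113, 131, 143, 148, 145, 135]
tcp in fx [[ -1.30544526 -10.29343279  60.30703489]]
[[[302.9, 278.8]], [[306.6, 265.1]], [[308.6, 257.5]]]
```

The shaft end is near (303,279), about 10 mm short of the stop face. It lies 2–3 mm toward -x of the stop's centre, so I'll correct that while lowering.

carry_out(
  commands=[
    [[0.1, 0.05, 0, 0, 0, 0, 15], [0.25, 0.1, 0, 0, 0, 0, 15], [0.4, 0.1, 0, 0, 0, 0, 15], [0.5, 0.1, 0, 0, 0, 0, 15], [0.5, 0.1, 0, 0, 0, 0, 15]],
  ],
)

```text
t: 6.7
tcp_pos: [0.5055, 0.1426, 0.0495]
tool_rot: [-0.514, -0.486, 0.514, -0.486]
force: [0.5, 0.8, -2.8]
finger_gap: 0.289
```

```bash
python3 - <<'E'
from station import manip
from h import *
st=manip.sense()
go(st,fx(0,-10,44),-3.2);print(st["ft_torque"])
E
```

```text
t 6.7 tcp [0.5055 0.1426 0.0495] phi -3.17 F [ 0.5  0.8 -2.8] q6 0.12 gap 0.289
shift [ 0.218 -0.09  -0.011] turn [0.01 0.   0.  ]
[-0.00791724 -0.03172966 -0.01655787]
```

carry_out(
  commands=[
    [[0.03, -0.02, 0, 0, 0, 0, 15], [0.06, -0.03, 0, 0, 0, 0, 15], [0.09, -0.03, 0, 0, 0, 0, 15], [0.12, -0.03, 0, 0, 0, 0, 15], [0.12, -0.03, 0, 0, 0, 0, 15]],
  ],
)

```text
t: 7.2
tcp_pos: [0.5049, 0.1427, 0.0465]
tool_rot: [-0.514, -0.486, 0.514, -0.486]
force: [0.5, -0.3, -3.2]
finger_gap: 0.287
```

carry_out(
  commands=[
    [[0.02, 0, 0, 0, 0, 0, 15], [0.04, 0, 0, 0, 0, 0, 15], [0.06, 0, 0, 0, 0, 0, 15], [0.06, 0, 0, 0, 0, 0, 15], [0.06, 0, 0, 0, 0, 0, 15]],
  ],
)

```text
t: 7.7
tcp_pos: [0.5051, 0.1427, 0.0451]
tool_rot: [0.514, 0.486, -0.514, 0.486]
force: [0.9, 0.2, -2.2]
finger_gap: 0.286
```

carry_out(
  commands=[
    [[0.02, 0, 0, 0, 0, 0, 15], [0.03, 0, 0, 0, 0, 0, 15], [0.04, 0, 0, 0, 0, 0, 15], [0.04, 0, 0, 0, 0, 0, 15], [0.04, 0, 0, 0, 0, 0, 15]],
  ],
)

```text
t: 8.2
tcp_pos: [0.5053, 0.1428, 0.0444]
tool_rot: [0.514, 0.486, -0.513, 0.486]
force: [0.4, 0.4, 0.6]
finger_gap: 0.283
```

```bash
python3 - <<'E'
from station import manip
from h import *
st=manip.sense()
go(st,fx(0,-10,44),-3.2);print(st["ft_torque"])
E
```

```text
t 8.2 tcp [0.5053 0.1428 0.0444] phi -3.18 F [0.4 0.4 0.6] q6 0.12 gap 0.283
shift [ 0.015 -0.081 -0.006] turn [ 0.   -0.   -0.01]
[ 0.10503508 -0.06550128 -0.07949129]
```

carry_out(
  commands=[
    [[0.01, 0, 0, 0, 0, 0, 15], [0.02, 0, 0, 0, 0, 0, 15], [0.02, 0, 0, 0, 0, 0, 15], [0.02, 0, 0, 0, 0, 0, 15], [0.02, 0, 0, 0, 0, 0, 15]],
  ],
)

```text
t: 8.7
tcp_pos: [0.5054, 0.1428, 0.0442]
tool_rot: [0.514, 0.486, -0.513, 0.486]
force: [-0.9, 0.5, 5.9]
finger_gap: 0.284
```

```bash
python3 - <<'E'
from station import manip
from h import *
st=manip.sense()
go(st,fx(0,-10,44),-3.2);print(st["ft_torque"])
E
```

```text
t 8.7 tcp [0.5054 0.1428 0.0442] phi -3.19 F [-0.9  0.5  5.9] q6 0.12 gap 0.284
shift [ 0.006 -0.086 -0.006] turn [ 0.   -0.   -0.02]
[ 0.06901274  0.02275079 -0.17553632]
```

carry_out(
  commands=[
    [[-0.01, 0, -0.04, 0, 0, 0, 15], [-0.01, 0, -0.09, 0, 0, 0, 15], [-0.01, 0, -0.14, 0, 0, 0, 15], [-0.01, 0, -0.19, 0, 0, 0, 15], [-0.01, 0, -0.24, 0, 0, 0, 15]],
  ],
)

```text
t: 9.2
tcp_pos: [0.5058, 0.1479, 0.0439]
tool_rot: [0.514, 0.485, -0.514, 0.486]
force: [-0.0, -6.1, 2.5]
finger_gap: 0.287
```

```bash
python3 - <<'E'
from station import manip
from h import *
import pickle
st=manip.sense()
go(st,fx(0,-10,44),-3.2);print(st["ft_torque"])
S={n:manip.snapshot(n) for n in("side",)}
crop(S["side"]["image"],270,215,340,310,7,"pics/s6.png")
E
```

```text
t 9.2 tcp [0.5058 0.1479 0.0439] phi -3.2 F [-0.  -6.1  2.5] q6 0.13 gap 0.287
shift [-0.002 -0.09   0.203] turn [ 0.    0.01 -0.01]
[-0.83824258 -0.14869924 -0.31653245]
```

View pics/s6.png

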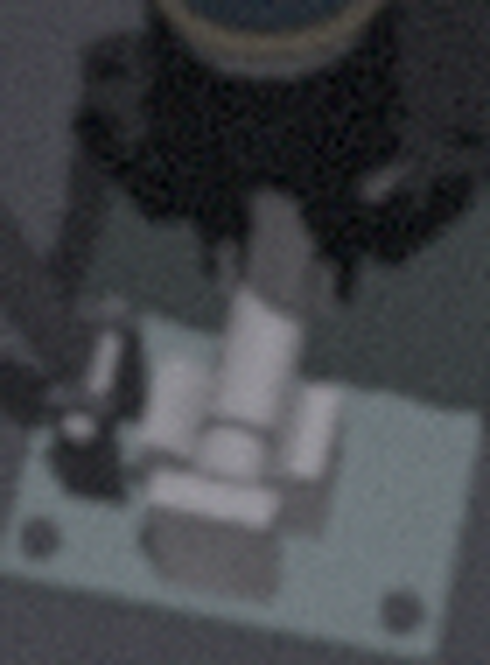

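carry_out(
  commands=[
    [[-0.01, 0, -0.02, 0, 0, 0, 15], [-0.01, 0, -0.04, 0, 0, 0, 15], [-0.01, 0, -0.06, 0, 0, 0, 15], [-0.01, 0, -0.06, 0, 0, 0, 15], [-0.01, 0, -0.06, 0, 0, 0, 15]],
  ],
)

```text
t: 9.75
tcp_pos: [0.5057, 0.1502, 0.0441]
tool_rot: [0.514, 0.486, -0.513, 0.486]
force: [2.1, -3.5, 0.8]
finger_gap: 0.284
```

carry_out(
  commands=[
    [[0, 0, -0.02, 0, 0, 0, 15], [0, 0, -0.04, 0, 0, 0, 15], [0, 0, -0.06, 0, 0, 0, 15], [0, 0, -0.06, 0, 0, 0, 15], [0, 0, -0.06, 0, 0, 0, 15]],
  ],
)

```text
t: 10.25
tcp_pos: [0.5057, 0.1513, 0.0441]
tool_rot: [-0.514, -0.486, 0.514, -0.486]
force: [3.0, -5.9, 1.4]
finger_gap: 0.285
```

carry_out(
  commands=[
    [[0, 0.01, -0.02, 0, 0, 0, 15], [0, 0.01, -0.04, 0, 0, 0, 15], [0, 0.01, -0.04, 0, 0, 0, 15], [0, 0.01, -0.04, 0, 0, 0, 15], [0, 0.01, -0.04, 0, 0, 0, 15]],
  ],
)

```text
t: 10.75
tcp_pos: [0.5056, 0.1514, 0.0441]
tool_rot: [-0.513, -0.486, 0.514, -0.487]
force: [2.7, -10.3, 1.6]
finger_gap: 0.286
```

```bash
python3 - <<'E'
from station import manip
from h import *
import pickle
st=manip.sense()
go(st,fx(0,-10,44),-3.2);print(st["ft_torque"])
S={n:manip.snapshot(n) for n in("side",)}
pickle.dump((st,S),open("S7.pkl","wb"))
crop(S["side"]["image"],285,250,325,295,14,"pics/s7.png")
E
```

```text
t 10.75 tcp [0.5056 0.1514 0.0441] phi -3.12 F [  2.7 -10.3   1.6] q6 0.14 gap 0.286
shift [ 0.005 -0.078  0.339] turn [0.02 0.02 0.  ]
[-1.47214728 -0.34817697 -0.34767249]
```

View pics/s7.png

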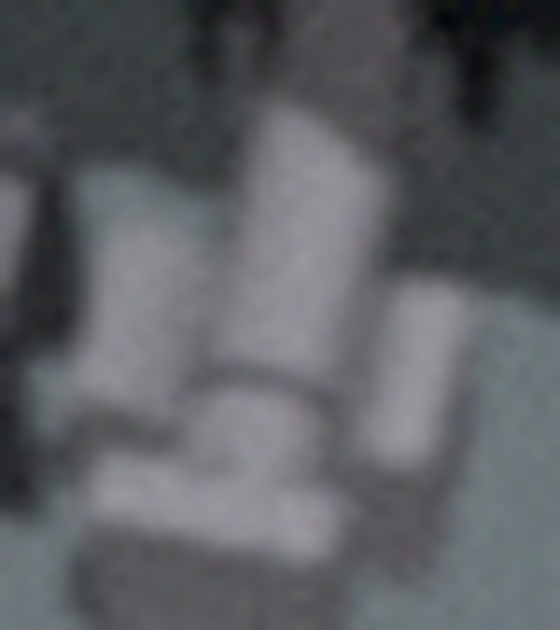

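The push force rose to 10 N with only 0.1 mm of travel, and the view agrees: the end meets the stop face at about (260,470) in the crop. I'll open the fingers.

carry_out(
  commands=[
    [[0, 0, 0, 0, 0, 0, 30], [0, 0, 0, 0, 0, 0, 38], [0, 0, 0, 0, 0, 0, 50], [0, 0, 0, 0, 0, 0, 60], [0, 0, 0, 0, 0, 0, 60]],
  ],
)

```text
t: 11.3
tcp_pos: [0.5053, 0.153, 0.044]
tool_rot: [-0.513, -0.486, 0.514, -0.486]
force: [-0.2, -0.5, 0.1]
finger_gap: 0.705
```

```bash
python3 - <<'E'
from station import manip
from h import *
import pickle
st=manip.sense()
go(st,st["tcp_pos"]+[0,0,.14],-3.2);print(st["ft_torque"])
S={n:manip.snapshot(n) for n in("side",)}
pickle.dump((st,S),open("S8.pkl","wb"))
crop(S["side"]["image"],285,250,325,295,14,"pics/s8.png")
E
```

```text
t 11.3 tcp [0.5053 0.153  0.044 ] phi -3.13 F [-0.2 -0.5  0.1] q6 0.14 gap 0.705
shift [-5.6e+00 -4.0e-03 -0.0e+00] turn [ 0.01 -0.    0.01]
[0.0130714  0.0221541  0.02502074]
```

View pics/s8.png

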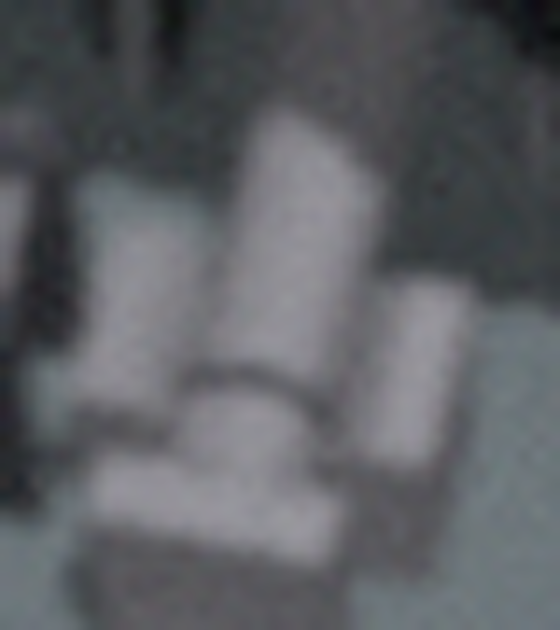

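The shaft settled a little toward +x in the vees when released. I'll go up and back for a clear look.

carry_out(
  commands=[
    [[-0.6, 0, 0, 0, 0, 0, 60], [-1.6, 0, 0, 0, 0, 0, 60], [-3, 0, 0, 0, 0, 0, 60], [-4.4, 0, 0.8, 0, 0, 0, 50], [-5, 0, 2.4, 0, 0, 0, 30]],
  ],
)

```text
t: 11.85
tcp_pos: [0.5041, 0.094, 0.1721]
tool_rot: [0.514, 0.486, -0.511, 0.488]
force: [1.2, -0.8, 0.0]
finger_gap: 0.43
```

carry_out(
  commands=[
    [[0, 0, 1.8, 0, 0, 0, 10], [0, 0, 3.6, 0, 0, 0, 0], [0, 0, 5.4, 0, 0, 0, 0], [0, 0, 7, 0, 0, 0, 0], [0, 0, 7.5, 0, 0, 0, 0]],
  ],
)

```text
t: 12.35
tcp_pos: [0.4923, -0.098, 0.1693]
tool_rot: [0.515, 0.484, -0.515, 0.486]
force: [0.5, -0.1, -1.2]
finger_gap: 0.003
```

```bash
python3 - <<'E'
from station import manip
from h import *
import pickle
st=manip.sense()
S={n:manip.snapshot(n) for n in("side","top")}
go(st,st["tcp_pos"],-3.2)
pickle.dump((st,S),open("S9.pkl","wb"))
crop(S["side"]["image"],250,215,360,315,7,"pics/s9.png")
crop(S["top"]["image"],230,160,310,235,8,"pics/t9.png")
E
```

```text
t 12.35 tcp [ 0.4923 -0.098   0.1693] phi -3.39 F [ 0.5 -0.1 -1.2] q6 -0.36 gap 0.003
shift [0. 0. 0.] turn [-0.04  0.01 -0.02]
```

View pics/s9.png

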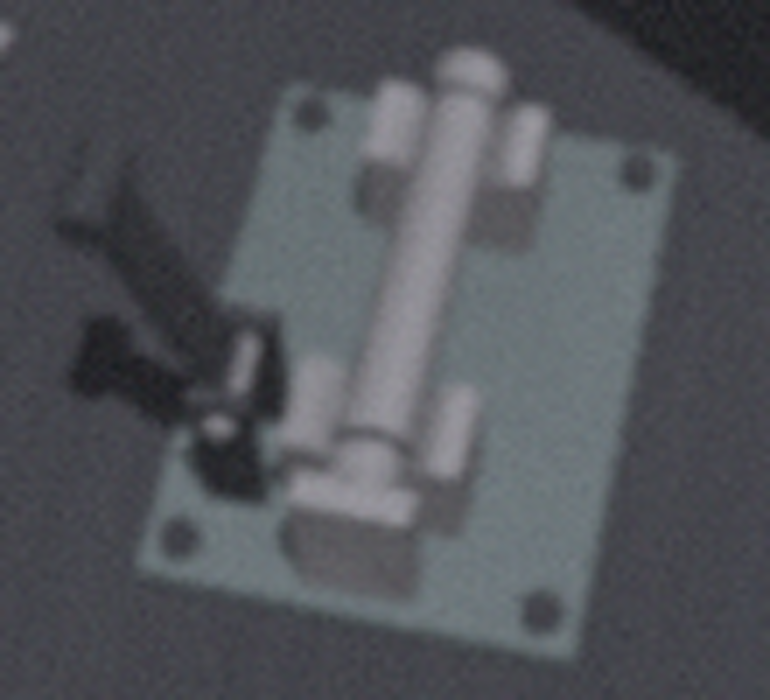

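View pics/t9.png

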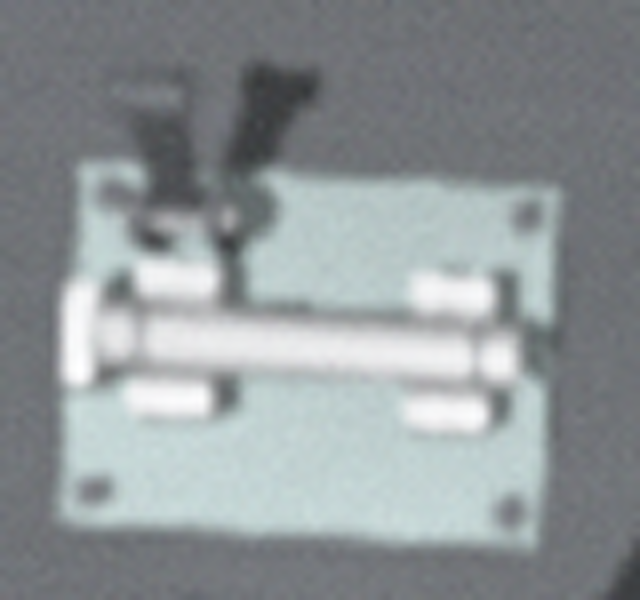

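The shaft lies in both vees, and the top crop shows its end at the stop near x≈97. To be sure of the touch, I'll nudge the free end gently with the closed fingers.

```bash
python3 - <<'E'
from station import manip
from h import *
st=manip.sense()
go(st,[.5015,.036,.052],-3.2)
S=manip.snapshot("top")
# shaft centreline vs tcp frame: top view edges at shaft mid
for nm,p in (("free end",(522,357)),("stop end",(97,335))):
    print(nm,plane(S,[(np.array(p)+.5)/8-.5+[230,160]],.058))
E
```

```text
t 12.45 tcp [ 0.492  -0.0959  0.1691] phi -3.36 F [ 0.6  0.8 -0.2] q6 -0.36 gap -0.002
shift [ 4.683  0.068 -5.29 ] turn [-0.03 -0.   -0.  ]
free end [[0.49880107 0.06699178 0.058     ]]
stop end [[0.50823204 0.23894864 0.058     ]]
```

carry_out(
  commands=[
    [[1, 0, -1, 0, 0, 0, 0], [2.2, 0.03, -2.4, 0, 0, 0, 0], [3.4, 0.03, -3.8, 0, 0, 0, 0], [4.4, 0.03, -4.8, 0, 0, 0, 0], [4.6, 0.03, -5.1, 0, 0, 0, 0]],
  ],
)

```text
t: 13.0
tcp_pos: [0.4966, 0.0373, 0.0517]
tool_rot: [-0.511, -0.489, 0.514, -0.485]
force: [-0.3, 0.1, -0.3]
finger_gap: 0.003
```

```bash
python3 - <<'E'
from station import manip
from h import *
S=manip.snapshot("side")
crop(S["image"],270,190,350,260,8,"pics/s10.png")
st=manip.sense()
go(st,[.5015,.050,.052],-3.2)
E
```

```text
t 13.05 tcp [0.4974 0.0369 0.0522] phi -2.87 F [ 0.3  0.1 -0.6] q6 -0.1 gap -0.001
shift [ 0.008  0.137 -0.531] turn [ 0.07 -0.01  0.06]
```

View pics/s10.png

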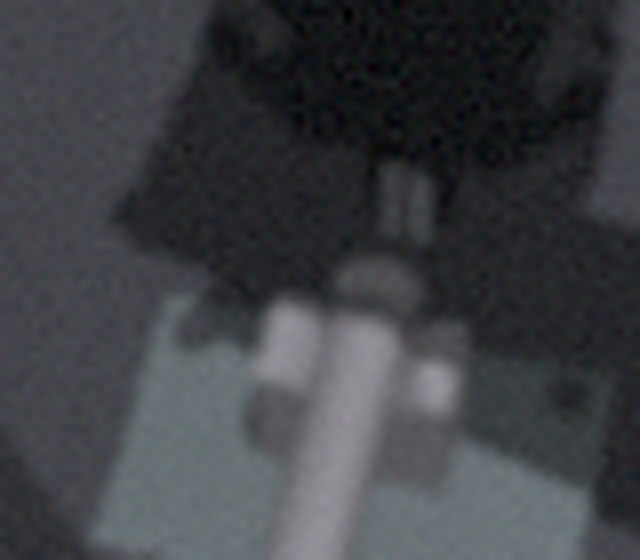

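The closed fingers are at about (405,210) in the crop, roughly 4 mm to the -x side of the shaft end at (380,270). I'll shift over and approach.

carry_out(
  commands=[
    [[0, 0.14, -0.08, 0, 0, 0, 0], [0, 0.14, -0.16, 0, 0, 0, 0], [0, 0.14, -0.24, 0, 0, 0, 0], [0, 0.14, -0.3, 0, 0, 0, 0], [0, 0.14, -0.36, 0, 0, 0, 0]],
  ],
)

```text
t: 13.55
tcp_pos: [0.5041, 0.0411, 0.0547]
tool_rot: [0.514, 0.485, -0.514, 0.486]
force: [-0.2, 0.4, -0.1]
finger_gap: 0.002
```

carry_out(
  commands=[
    [[0, 0, -0.04, 0, 0, 0, 0], [0, 0, -0.08, 0, 0, 0, 0], [0, 0, -0.12, 0, 0, 0, 0], [0, 0, -0.16, 0, 0, 0, 0], [0, 0, -0.2, 0, 0, 0, 0]],
  ],
)

```text
t: 14.05
tcp_pos: [0.504, 0.0467, 0.054]
tool_rot: [-0.514, -0.486, 0.514, -0.486]
force: [-1.0, -0.4, -0.4]
finger_gap: 0.0
```

carry_out(
  commands=[
    [[0, -0.04, -0.04, 0, 0, 0, 0], [0, -0.06, -0.08, 0, 0, 0, 0], [0, -0.06, -0.12, 0, 0, 0, 0], [0, -0.06, -0.16, 0, 0, 0, 0], [0, -0.06, -0.2, 0, 0, 0, 0]],
  ],
)

```text
t: 14.55
tcp_pos: [0.5029, 0.0518, 0.0541]
tool_rot: [0.514, 0.486, -0.514, 0.486]
force: [-0.0, -0.3, -0.6]
finger_gap: 0.001
```

carry_out(
  commands=[
    [[0, 0, -0.02, 0, 0, 0, 0], [0, 0, -0.04, 0, 0, 0, 0], [0, 0, -0.06, 0, 0, 0, 0], [0, 0, -0.08, 0, 0, 0, 0], [0, 0, -0.1, 0, 0, 0, 0]],
  ],
)

```text
t: 15.05
tcp_pos: [0.503, 0.0542, 0.0541]
tool_rot: [0.514, 0.486, -0.514, 0.486]
force: [0.3, -0.3, 0.5]
finger_gap: -0.002
```

carry_out(
  commands=[
    [[0, 0, -0.02, 0, 0, 0, 0], [0, 0, -0.03, 0, 0, 0, 0], [0, 0, -0.04, 0, 0, 0, 0], [0, 0, -0.05, 0, 0, 0, 0], [0, 0, -0.06, 0, 0, 0, 0]],
  ],
)

```text
t: 15.55
tcp_pos: [0.5031, 0.0557, 0.0541]
tool_rot: [0.514, 0.486, -0.514, 0.486]
force: [-0.3, -0.4, -0.7]
finger_gap: 0.003
```

carry_out(
  commands=[
    [[0, 0, -0.01, 0, 0, 0, 0], [0, 0, -0.02, 0, 0, 0, 0], [0, 0, -0.03, 0, 0, 0, 0], [0, 0, -0.04, 0, 0, 0, 0], [0, 0, -0.05, 0, 0, 0, 0]],
  ],
)

```text
t: 16.05
tcp_pos: [0.5031, 0.0564, 0.0541]
tool_rot: [-0.513, -0.486, 0.514, -0.486]
force: [-0.3, -4.5, -0.1]
finger_gap: -0.004
```

carry_out(
  commands=[
    [[0, 0, -0.01, 0, 0, 0, 0], [0, 0, -0.02, 0, 0, 0, 0], [0, 0, -0.02, 0, 0, 0, 0], [0, 0, -0.02, 0, 0, 0, 0], [0, 0, -0.02, 0, 0, 0, 0]],
  ],
)

```text
t: 16.55
tcp_pos: [0.5031, 0.0564, 0.0541]
tool_rot: [-0.513, -0.486, 0.514, -0.486]
force: [-0.9, -6.6, 0.6]
finger_gap: -0.001
```

The shaft does not move under 6.6 N, so it is against the stop. I'll back off and locate the strap's cross-bar.

carry_out(
  commands=[
    [[0, 0, 0.3, 0, 0, 0, 0], [0, 0, 0.8, 0, 0, 0, 0], [-1, 0, 1.6, 0, 0, 0, 15], [-2.6, 0, 2, 0, 0, 0, 30], [-4.2, 0, 2, 0, 0, 0, 45]],
  ],
)

```text
t: 17.05
tcp_pos: [0.4999, 0.0058, 0.1596]
tool_rot: [-0.514, -0.486, 0.515, -0.485]
force: [1.2, -0.2, 0.3]
finger_gap: 0.506
```

```bash
python3 - <<'E'
from station import manip
from h import *
import pickle
st9,S=pickle.load(open("S9.pkl","rb"))
def fxi(P): return R.from_euler('z',YAW,degrees=True).inv().apply(P-FX)*1000
X=tri(S["top"],[[248.6,170.8]],S["side"],[[263.4,242.4]]);print(X,fxi(X[:,:3]))
for a in (1.65,1.75,1.85,1.95,2.0):
    k=(48-105*np.cos(a)+4*np.sin(a),56,71+105*np.sin(a)+4*np.cos(a));P=[fx(k[0],56+e,k[2]) for e in(-15,0,15)]
    print(a,np.round(k,1),"top",proj(S["top"],P).round(1).tolist(),"side",proj(S["side"],P).round(1).tolist())
# hinge check
print(proj(S["top"],[fx(48,56,71)]),proj(S["side"],[fx(48,56,71)]))
im=lambda n:cv2.convertScaleAbs(S[n]["image"],alpha=2.2,beta=-40)
crop(im("top"),235,160,270,195,16,"pics/t9k.png");crop(im("side"),250,225,295,270,12,"pics/s9k.png")
go(manip.sense(),fx(75,56,220),86.8)
E
```

```text
[[5.91993561e-01 2.03220550e-01 1.67116317e-01 5.34986354e-04]] [[ 85.25265933  55.0653416  167.11631693]]
1.65 [ 60.3  56.  175.4] top [[252.4, 178.9], [247.4, 178.7], [242.5, 178.4]] side [[276.3, 236.9], [274.2, 242.9], [272.2, 249.1]]
1.75 [ 70.7  56.  173.6] top [[252.6, 175.6], [247.7, 175.3], [242.8, 175.1]] side [[271.6, 236.4], [269.5, 242.4], [267.4, 248.6]]
1.85 [ 80.8  56.  170.8] top [[253.0, 172.4], [248.1, 172.2], [243.1, 171.9]] side [[267.1, 236.2], [265.0, 242.2], [262.8, 248.3]]
1.95 [ 90.6  56.  167.1] top [[253.3, 169.4], [248.4, 169.1], [243.5, 168.9]] side [[262.9, 236.4], [260.7, 242.3], [258.5, 248.4]]
2.0 [ 95.3  56.  164.8] top [[253.5, 168.0], [248.6, 167.7], [243.7, 167.5]] side [[260.9, 236.5], [258.7, 242.5], [256.4, 248.5]]
[[251.39344862 186.61870789]] [[283.82710246 268.03598572]]
t 17.05 tcp [0.4999 0.0058 0.1596] phi -3.31 F [ 1.2 -0.2  0.3] q6 -0.15 gap 0.506
shift [-2.416  2.808 -8.134] turn [-1.802e+01 -2.000e-02  1.000e-02]
```

View pics/t9k.png

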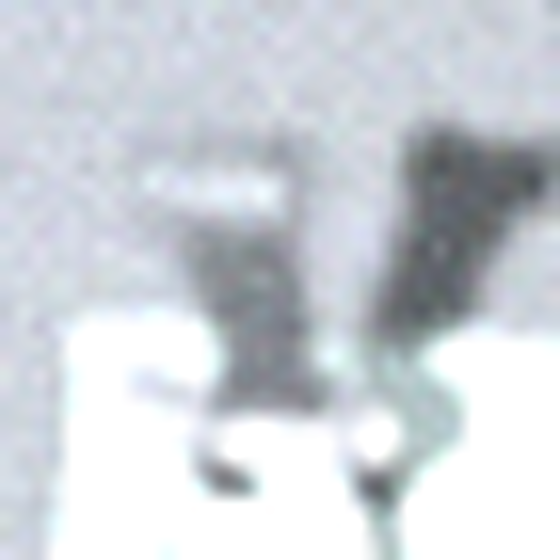

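View pics/s9k.png

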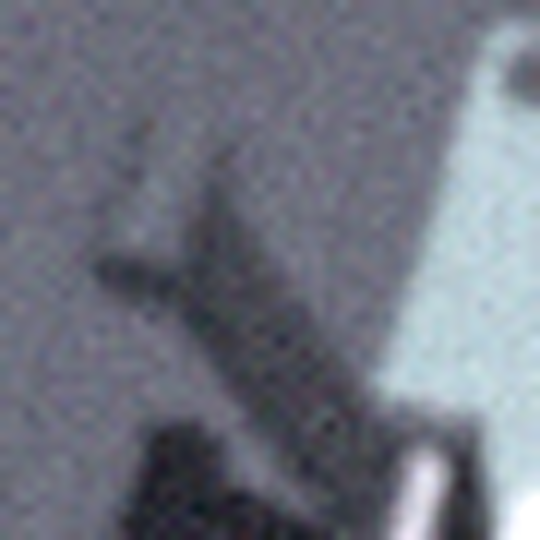

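The cross-bar is at about (248,171) in the top view and (263,242) in the side view. That gives a strap angle of about 1.9 rad and a bar position of about (0.592, 0.203, 0.168). I'll move above it, turning the tool 90°.

carry_out(
  commands=[
    [[-1.2, 0.2, -0.5, -1.6, 0, 0, 50], [-2.4, 0.6, -1.8, -3.2, 0, 0, 60], [-3.2, 1.2, -3.4, -4.8, 0, 0, 60], [-3.2, 1.8, -5, -6.4, 0, 0, 60], [-3.2, 2.2, -6.4, -8, 0, 0, 60]],
  ],
)

```text
t: 17.55
tcp_pos: [0.5656, 0.1655, 0.2404]
tool_rot: [0.316, 0.632, -0.314, 0.634]
force: [-0.5, -1.5, 0.2]
finger_gap: 0.705
```

```bash
sed -i 's/^FX=.*/FX=np.array([.5055,.1520,0]);YAW=-3.2/' h.py; python3 - <<'E'
from station import manip
from h import *
go(manip.sense(),fx(85.7,56,230),86.8)
E
```

```text
t 17.55 tcp [0.5656 0.1655 0.2404] phi 37.14 F [-0.5 -1.5  0.2] q6 -0.55 gap 0.705
shift [ 0.421  1.819 -0.511] turn [-9.93  0.03 -0.03]
```

carry_out(
  commands=[
    [[0, 0.4, -0.1, -1.7, 0, 0, 60], [0.1, 0.9, -0.3, -3.4, 0, 0, 60], [0.2, 1.5, -0.5, -5.1, 0, 0, 60], [0.3, 1.7, -0.5, -6.8, 0, 0, 60], [0.3, 1.7, -0.5, -8.5, 0, 0, 60]],
  ],
)

```text
t: 18.05
tcp_pos: [0.5909, 0.1998, 0.2307]
tool_rot: [0.064, 0.705, -0.063, 0.704]
force: [-0.3, 0.4, -0.8]
finger_gap: 0.706
```

```bash
python3 - <<'E'
from station import manip
from h import *
go(manip.sense(),fx(85.7,56,200),86.8)
E
```

```text
t 18.05 tcp [0.5909 0.1998 0.2307] phi 79.71 F [-0.3  0.4 -0.8] q6 -1.24 gap 0.706
shift [1.229 0.156 0.108] turn [-1.42 -0.01 -0.  ]
```

carry_out(
  commands=[
    [[0.2, 0.1, 0.1, -1.3, 0, 0, 60], [0.6, 0.12, 0.1, -1.3, 0, 0, 60], [0.8, 0.12, 0.1, -1.3, 0, 0, 60], [0.8, 0.12, 0.1, -1.3, 0, 0, 60], [0.8, 0.12, 0.1, -1.3, 0, 0, 60]],
  ],
)

```text
t: 18.55
tcp_pos: [0.5935, 0.2019, 0.2112]
tool_rot: [0.026, 0.707, -0.026, 0.706]
force: [0.6, 0.2, -0.1]
finger_gap: 0.701
```

```bash
python3 - <<'E'
from station import manip
from h import *
S={n:manip.snapshot(n) for n in("side","top")}
go(manip.sense(),fx(85.7,56,154.5),86.8)
im=lambda n:cv2.convertScaleAbs(S[n]["image"],alpha=2.,beta=-20)
crop(im("side"),230,180,340,290,6,"pics/s11.png");crop(im("top"),200,120,300,220,6,"pics/t11.png")
E
```

```text
t 18.65 tcp [0.5938 0.2021 0.2118] phi 85.8 F [-0.   0.3 -0.3] q6 -1.35 gap 0.705
shift [2.293 0.041 0.01 ] turn [-0.2   0.01 -0.  ]
```

View pics/s11.png

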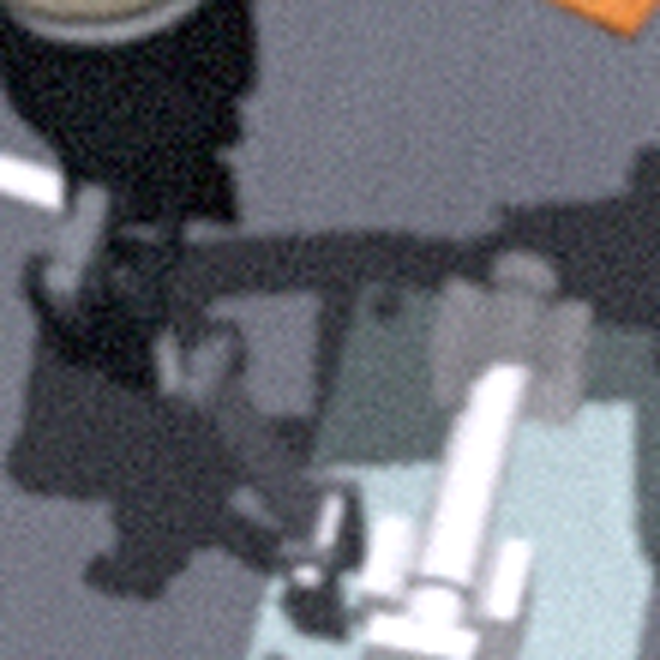

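The bar is at about (205,365) in the crop, below and between the fingers. I'll descend while watching the force.

carry_out(
  commands=[
    [[0.4, 0.04, 0, -0.2, 0, 0, 60], [0.9, 0.04, 0, -0.2, 0, 0, 60], [1.4, 0.04, 0, -0.2, 0, 0, 60], [1.8, 0.04, 0, -0.2, 0, 0, 60], [2, 0.04, 0, -0.2, 0, 0, 60]],
  ],
)

```text
t: 19.15
tcp_pos: [0.5927, 0.203, 0.1595]
tool_rot: [0.019, 0.708, -0.02, 0.706]
force: [-0.5, -0.0, 0.0]
finger_gap: 0.703
```

```bash
python3 - <<'E'
from station import manip
from h import *
S={n:manip.snapshot(n) for n in("side","top")}
go(manip.sense(),fx(85.7,56,154.5),86.8)
im=lambda n:cv2.convertScaleAbs(S[n]["image"],alpha=2.,beta=-20)
crop(im("side"),235,200,305,270,9,"pics/s12.png")
E
```

```text
t 19.25 tcp [0.593  0.2031 0.1602] phi 86.83 F [-1.1 -0.2 -0.3] q6 -1.36 gap 0.701
shift [0.226 0.006 0.046] turn [ 0.01 -0.03  0.01]
```

View pics/s12.png

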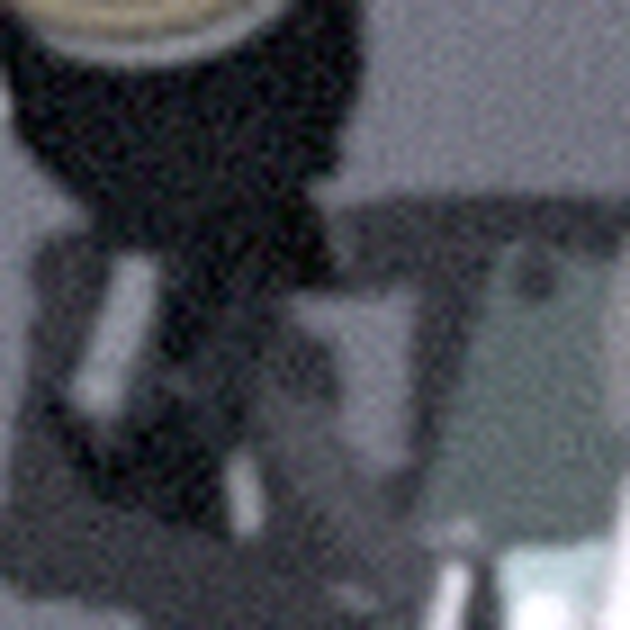

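The near finger's pad is at about (240,490) and the strap runs between the fingers. I'll lower a little more and pinch.

carry_out(
  commands=[
    [[0.1, 0, 0.02, 0, 0, 0, 60], [0.2, 0, 0.03, 0, 0, 0, 45], [0.2, 0, 0.03, 0, 0, 0, 35], [0.2, 0, 0.03, 0, 0, 0, 20], [0.2, 0, 0.03, 0, 0, 0, 20]],
  ],
  force=25,
)

```text
t: 19.75
tcp_pos: [0.5947, 0.2026, 0.1569]
tool_rot: [0.019, 0.707, -0.02, 0.707]
force: [0.5, -2.1, 0.8]
finger_gap: 0.344
```

carry_out(
  commands=[
    [[0, 0, 0, 0, 0, 0, 20], [0, 0, 0, 0, 0, 0, 20], [0, 0, 0, 0, 0, 0, 20], [0, 0, 0, 0, 0, 0, 20], [0, 0, 0, 0, 0, 0, 20]],
  ],
  force=25,
)

```text
t: 20.25
tcp_pos: [0.5947, 0.2027, 0.1569]
tool_rot: [0.019, 0.707, -0.02, 0.707]
force: [-0.5, -5.4, 3.5]
finger_gap: 0.343
```

```bash
python3 - <<'E'
from station import manip
from h import *
st=manip.sense()
go(st,fx(85.7,56,154.5),86.8)
S={n:manip.snapshot(n) for n in("side","top")}
im=lambda n:cv2.convertScaleAbs(S[n]["image"],alpha=2.,beta=-20)
crop(im("side"),235,200,305,270,9,"pics/s13.png")
E
```

```text
t 20.25 tcp [0.5947 0.2027 0.1569] phi 86.85 F [-0.5 -5.4  3.5] q6 -1.36 gap 0.343
shift [ 0.095  0.018 -0.02 ] turn [0.01 0.   0.01]
```

View pics/s13.png

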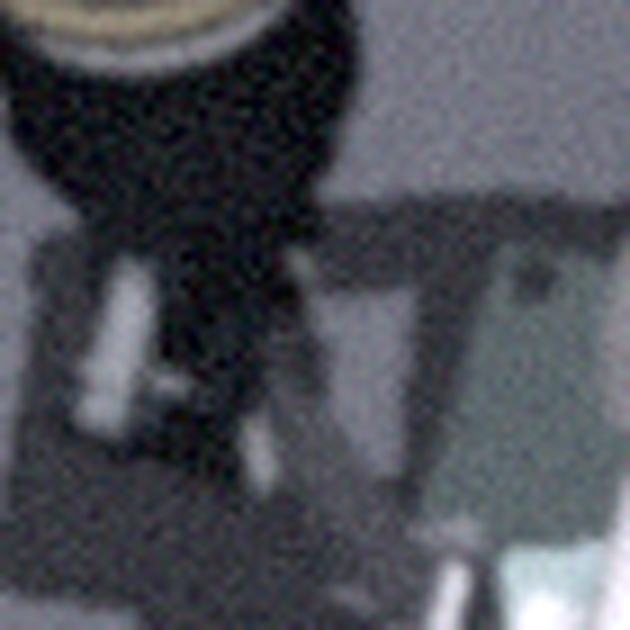

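The pinch holds (gap 0.343, about 29 mm, against a 30 mm bar). I'll compute the arc steps.

```bash
cat >> h.py <<'E'
def knob(a): return np.array([48-105*np.cos(a)+4*np.sin(a),71+105*np.sin(a)+4*np.cos(a)])
E
python3 - <<'E'
from h import *
A=[1.9,1.6,1.2,.8,.4,.15,.05]
for a0,a1 in zip(A,A[1:]):
    print(a0,a1,[[round(-(d:=knob(a0+(a1-a0)*k/5)-knob(a0))[1]/25,2),round(d[0]/25,2)] for k in range(1,6)])
E
```

```text
1.9 1.6 [[np.float64(-0.08), np.float64(-0.24)], [np.float64(-0.15), np.float64(-0.48)], [np.float64(-0.21), np.float64(-0.73)], [np.float64(-0.25), np.float64(-0.98)], [np.float64(-0.27), np.float64(-1.23)]]
1.6 1.2 [[np.float64(-0.01), np.float64(-0.34)], [np.float64(0.01), np.float64(-0.67)], [np.float64(0.05), np.float64(-1.0)], [np.float64(0.12), np.float64(-1.33)], [np.float64(0.22), np.float64(-1.66)]]
1.2 0.8 [[np.float64(0.12), np.float64(-0.31)], [np.float64(0.27), np.float64(-0.62)], [np.float64(0.44), np.float64(-0.9)], [np.float64(0.63), np.float64(-1.18)], [np.float64(0.85), np.float64(-1.44)]]
0.8 0.4 [[np.float64(0.23), np.float64(-0.24)], [np.float64(0.49), np.float64(-0.46)], [np.float64(0.76), np.float64(-0.66)], [np.float64(1.04), np.float64(-0.84)], [np.float64(1.34), np.float64(-0.99)]]
0.4 0.15 [[np.float64(0.19), np.float64(-0.08)], [np.float64(0.39), np.float64(-0.16)], [np.float64(0.59), np.float64(-0.22)], [np.float64(0.79), np.float64(-0.28)], [np.float64(1.0), np.float64(-0.32)]]
0.15 0.05 [[np.float64(0.08), np.float64(-0.01)], [np.float64(0.17), np.float64(-0.03)], [np.float64(0.25), np.float64(-0.04)], [np.float64(0.33), np.float64(-0.05)], [np.float64(0.42), np.float64(-0.06)]]
```

carry_out(
  commands=[
    [[-0.08, -0.01, -0.24, 0, 0, 0, 20], [-0.15, -0.01, -0.48, 0, 0, 0, 20], [-0.21, -0.01, -0.73, 0, 0, 0, 20], [-0.25, -0.01, -0.98, 0, 0, 0, 20], [-0.27, -0.01, -1.23, 0, 0, 0, 20]],
  ],
  force=25,
)

```text
t: 20.85
tcp_pos: [0.5663, 0.2042, 0.1632]
tool_rot: [0.019, 0.705, -0.02, 0.709]
force: [3.8, -5.0, -2.5]
finger_gap: 0.343
```

```bash
python3 - <<'E'
from station import manip
from h import *
st=manip.sense()
go(st,fx(knob(1.6)[0],56,knob(1.6)[1]-14.6),86.8);print(st["ft_torque"])
E
```

```text
t 20.85 tcp [0.5663 0.2042 0.1632] phi 86.84 F [ 3.8 -5.  -2.5] q6 -1.35 gap 0.343
shift [ 0.08   0.019 -0.108] turn [0.01 0.07 0.  ]
[-0.77653746 -0.89288647 -0.00656224]
```

carry_out(
  commands=[
    [[0.01, -0.01, -0.34, 0, 0, 0, 20], [0.03, -0.01, -0.67, 0, 0, 0, 20], [0.07, -0.01, -1, 0, 0, 0, 20], [0.14, -0.01, -1.33, 0, 0, 0, 20], [0.24, -0.01, -1.66, 0, 0, 0, 20]],
  ],
)

```text
t: 21.35
tcp_pos: [0.526, 0.2065, 0.159]
tool_rot: [0.02, 0.704, -0.019, 0.71]
force: [3.0, -5.7, 5.5]
finger_gap: 0.344
```

```bash
python3 - <<'E'
from station import manip
from h import *
st=manip.sense()
go(st,fx(knob(1.2)[0],56,knob(1.2)[1]-14.6),86.8);print(st["ft_torque"])
E
```

```text
t 21.35 tcp [0.526  0.2065 0.159 ] phi 86.84 F [ 3.  -5.7  5.5] q6 -1.34 gap 0.344
shift [ 0.13   0.02  -0.151] turn [ 0.01  0.11 -0.01]
[-0.92782378 -0.7745725   0.03654828]
```

carry_out(
  commands=[
    [[0.1, -0.02, -0.31, 0, 0, 0, 20], [0.25, -0.02, -0.62, 0, 0, 0, 20], [0.42, -0.02, -0.9, 0, 0, 0, 20], [0.61, -0.02, -1.18, 0, 0, 0, 20], [0.83, -0.02, -1.44, 0, 0, 0, 20]],
  ],
)

```text
t: 21.85
tcp_pos: [0.487, 0.2085, 0.1378]
tool_rot: [0.02, 0.706, -0.019, 0.708]
force: [-1.1, -3.9, 8.2]
finger_gap: 0.343
```

```bash
python3 - <<'E'
from station import manip
from h import *
st=manip.sense()
go(st,fx(knob(.8)[0],56,knob(.8)[1]-14.6),86.8);print(st["ft_torque"])
E
```

```text
t 21.85 tcp [0.487  0.2085 0.1378] phi 86.83 F [-1.1 -3.9  8.2] q6 -1.32 gap 0.343
shift [ 0.131  0.023 -0.029] turn [ 0.01  0.03 -0.01]
[-0.72206217 -0.05323387 -0.012031  ]
```

carry_out(
  commands=[
    [[0.22, 0, -0.26, 0, 0, 0, 20], [0.47, 0, -0.49, 0, 0, 0, 20], [0.74, 0, -0.69, 0, 0, 0, 20], [1.02, 0, -0.87, 0, 0, 0, 20], [1.32, 0, -1.02, 0, 0, 0, 20]],
  ],
)

```text
t: 22.35
tcp_pos: [0.4595, 0.21, 0.1038]
tool_rot: [0.02, 0.707, -0.019, 0.706]
force: [-3.1, -2.3, 6.1]
finger_gap: 0.342
```

```bash
python3 - <<'E'
from station import manip
from h import *
st=manip.sense()
go(st,fx(knob(.4)[0],56,knob(.4)[1]-14.6),86.8);print(st["ft_torque"])
S={n:manip.snapshot(n) for n in("side","top")}
im=lambda n:cv2.convertScaleAbs(S[n]["image"],alpha=1.7,beta=-20)
crop(im("side"),250,190,360,310,5.4,"pics/s14.png")
E
```

```text
t 22.35 tcp [0.4595 0.21   0.1038] phi 86.8 F [-3.1 -2.3  6.1] q6 -1.31 gap 0.342
shift [0.112 0.025 0.079] turn [ 0.   -0.02 -0.01]
[-0.51076326  0.12808678 -0.02732554]
```

View pics/s14.png

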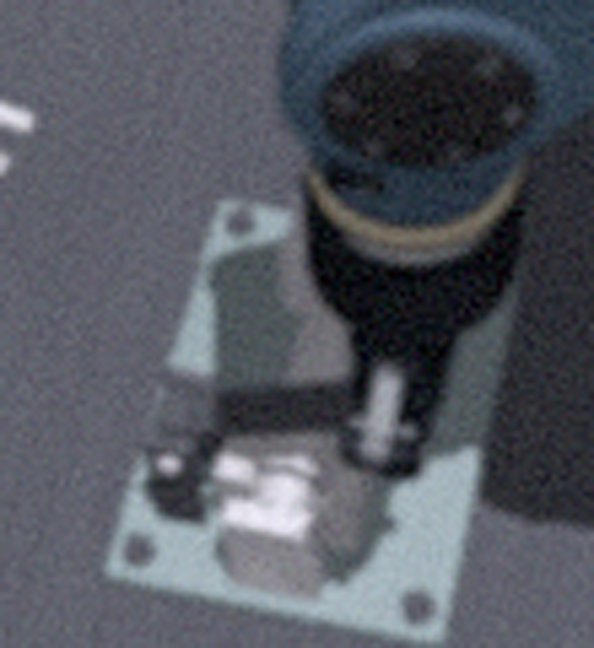

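The strap is now close above the shaft, held at the bar near (385,420) in the crop. I'll continue down more slowly.

carry_out(
  commands=[
    [[0.18, 0, -0.1, 0, 0, 0, 20], [0.37, 0, -0.18, 0, 0, 0, 20], [0.57, 0, -0.25, 0, 0, 0, 20], [0.77, 0, -0.31, 0, 0, 0, 20], [0.97, 0, -0.35, 0, 0, 0, 20]],
  ],
)

```text
t: 22.95
tcp_pos: [0.4504, 0.2105, 0.0794]
tool_rot: [0.02, 0.708, -0.02, 0.706]
force: [-5.3, -1.0, 5.9]
finger_gap: 0.344
```

```bash
python3 - <<'E'
from station import manip
from h import *
st=manip.sense()
go(st,fx(knob(0)[0],56,knob(0)[1]-12),86.8);print(st["ft_torque"])
E
```

```text
t 22.95 tcp [0.4504 0.2105 0.0794] phi 86.79 F [-5.3 -1.   5.9] q6 -1.31 gap 0.344
shift [0.654 0.027 0.055] turn [-0.   -0.04 -0.  ]
[-0.14054745  0.42392111  0.01692294]
```

carry_out(
  commands=[
    [[0.1, 0, -0.03, 0, 0, 0, 20], [0.2, 0, -0.05, 0, 0, 0, 20], [0.3, 0, -0.06, 0, 0, 0, 20], [0.4, 0, -0.07, 0, 0, 0, 20], [0.44, 0, -0.07, 0, 0, 0, 20]],
  ],
)

```text
t: 23.45
tcp_pos: [0.4482, 0.2106, 0.0681]
tool_rot: [0.02, 0.708, -0.02, 0.705]
force: [-5.7, -0.1, 6.3]
finger_gap: 0.343
```

carry_out(
  commands=[
    [[0.03, 0, 0, 0, 0, 0, 20], [0.06, 0, 0, 0, 0, 0, 20], [0.08, 0, 0, 0, 0, 0, 20], [0.08, 0, 0, 0, 0, 0, 20], [0.08, 0, 0, 0, 0, 0, 20]],
  ],
)

```text
t: 23.95
tcp_pos: [0.4479, 0.2106, 0.0661]
tool_rot: [0.02, 0.709, -0.02, 0.705]
force: [-6.3, 1.3, 3.5]
finger_gap: 0.348
```

carry_out(
  commands=[
    [[0.02, 0, 0, 0, 0, 0, 20], [0.04, 0, 0, 0, 0, 0, 20], [0.06, 0, 0, 0, 0, 0, 20], [0.06, 0, 0, 0, 0, 0, 20], [0.06, 0, 0, 0, 0, 0, 20]],
  ],
)

```text
t: 24.45
tcp_pos: [0.4478, 0.2106, 0.0647]
tool_rot: [0.02, 0.709, -0.02, 0.705]
force: [-6.0, -0.3, 4.5]
finger_gap: 0.342
```

carry_out(
  commands=[
    [[0.02, 0, 0, 0, 0, 0, 20], [0.04, 0, 0, 0, 0, 0, 20], [0.04, 0, 0, 0, 0, 0, 20], [0.04, 0, 0, 0, 0, 0, 20], [0.04, 0, 0, 0, 0, 0, 20]],
  ],
)

```text
t: 24.95
tcp_pos: [0.4476, 0.2106, 0.0636]
tool_rot: [0.02, 0.709, -0.02, 0.705]
force: [-6.2, -0.2, 5.2]
finger_gap: 0.343
```

carry_out(
  commands=[
    [[0.02, 0, 0, 0, 0, 0, 20], [0.04, 0, 0, 0, 0, 0, 20], [0.04, 0, 0, 0, 0, 0, 20], [0.04, 0, 0, 0, 0, 0, 20], [0.04, 0, 0, 0, 0, 0, 20]],
  ],
)

```text
t: 25.45
tcp_pos: [0.4476, 0.2106, 0.0626]
tool_rot: [0.02, 0.709, -0.02, 0.705]
force: [-6.1, 0.1, 4.6]
finger_gap: 0.344
```

```bash
python3 - <<'E'
from station import manip
from h import *
st=manip.sense()
go(st,fx(knob(0)[0],56,knob(0)[1]-12),86.8);print(st["ft_torque"])
S={n:manip.snapshot(n) for n in("side","top")}
im=lambda n:cv2.convertScaleAbs(S[n]["image"],alpha=1.7,beta=-20)
crop(im("side"),270,230,350,310,8,"pics/s15.png")
E
```

```text
t 25.45 tcp [0.4476 0.2106 0.0626] phi 86.79 F [-6.1  0.1  4.6] q6 -1.3 gap 0.344
shift [-0.016  0.029  0.164] turn [-0.   -0.06  0.  ]
[0.07771129 0.62113188 0.00378383]
```

View pics/s15.png

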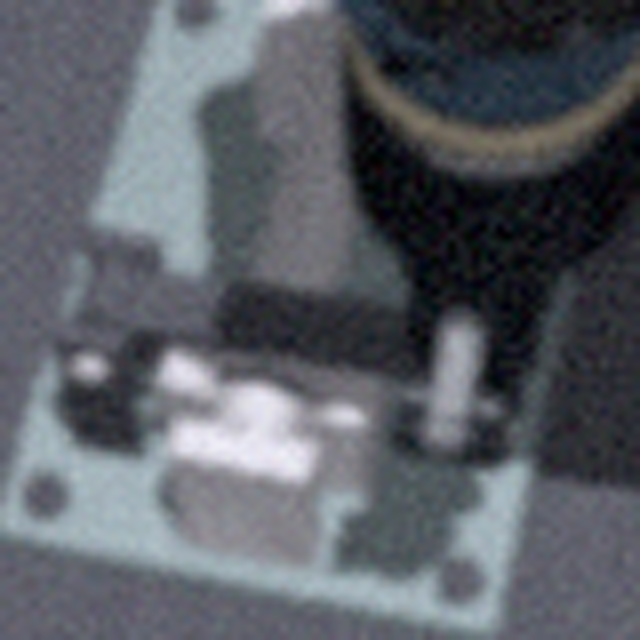

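The strap is almost flat over the shaft, with no rise in force yet. I'll continue in 1 mm steps.

carry_out(
  commands=[
    [[0.02, 0, -0.02, 0, 0, 0, 20], [0.04, 0, -0.02, 0, 0, 0, 20], [0.04, 0, -0.02, 0, 0, 0, 20], [0.04, 0, -0.02, 0, 0, 0, 20], [0.04, 0, -0.02, 0, 0, 0, 20]],
  ],
)

```text
t: 26.05
tcp_pos: [0.4475, 0.2106, 0.0617]
tool_rot: [0.02, 0.708, -0.02, 0.705]
force: [-5.8, 0.1, 4.0]
finger_gap: 0.344
```

carry_out(
  commands=[
    [[0.02, 0, 0, 0, 0, 0, 20], [0.03, 0, 0, 0, 0, 0, 20], [0.03, 0, 0, 0, 0, 0, 20], [0.03, 0, 0, 0, 0, 0, 20], [0.03, 0, 0, 0, 0, 0, 20]],
  ],
)

```text
t: 26.55
tcp_pos: [0.4474, 0.2106, 0.0609]
tool_rot: [0.02, 0.709, -0.02, 0.705]
force: [-5.6, 0.1, 4.8]
finger_gap: 0.346
```

carry_out(
  commands=[
    [[0.02, 0, 0, 0, 0, 0, 20], [0.03, 0, 0, 0, 0, 0, 20], [0.03, 0, 0, 0, 0, 0, 20], [0.03, 0, 0, 0, 0, 0, 20], [0.03, 0, 0, 0, 0, 0, 20]],
  ],
)

```text
t: 27.05
tcp_pos: [0.4474, 0.2106, 0.0602]
tool_rot: [0.02, 0.709, -0.02, 0.705]
force: [-5.9, 0.0, 4.2]
finger_gap: 0.342
```

carry_out(
  commands=[
    [[0.02, 0, 0, 0, 0, 0, 20], [0.03, 0, 0, 0, 0, 0, 20], [0.03, 0, 0, 0, 0, 0, 20], [0.03, 0, 0, 0, 0, 0, 20], [0.03, 0, 0, 0, 0, 0, 20]],
  ],
)

```text
t: 27.55
tcp_pos: [0.4474, 0.2106, 0.0594]
tool_rot: [0.02, 0.709, -0.02, 0.705]
force: [-5.5, -0.3, 4.4]
finger_gap: 0.344
```

carry_out(
  commands=[
    [[0.02, 0, 0, 0, 0, 0, 20], [0.03, 0, 0, 0, 0, 0, 20], [0.03, 0, 0, 0, 0, 0, 20], [0.03, 0, 0, 0, 0, 0, 20], [0.03, 0, 0, 0, 0, 0, 20]],
  ],
)

```text
t: 28.05
tcp_pos: [0.4473, 0.2106, 0.0587]
tool_rot: [0.02, 0.709, -0.02, 0.705]
force: [-5.8, 0.3, 4.3]
finger_gap: 0.344
```

carry_out(
  commands=[
    [[0.02, 0, 0, 0, 0, 0, 20], [0.03, 0, 0, 0, 0, 0, 20], [0.03, 0, 0, 0, 0, 0, 20], [0.03, 0, 0, 0, 0, 0, 20], [0.03, 0, 0, 0, 0, 0, 20]],
  ],
)

```text
t: 28.55
tcp_pos: [0.4473, 0.2106, 0.0579]
tool_rot: [0.02, 0.709, -0.02, 0.705]
force: [-5.2, 0.9, 3.8]
finger_gap: 0.344
```

carry_out(
  commands=[
    [[0.02, 0, 0, 0, 0, 0, 20], [0.04, 0, 0, 0, 0, 0, 20], [0.04, 0, 0, 0, 0, 0, 20], [0.04, 0, 0, 0, 0, 0, 20], [0.04, 0, 0, 0, 0, 0, 20]],
  ],
)

```text
t: 29.05
tcp_pos: [0.4473, 0.2106, 0.0569]
tool_rot: [0.02, 0.709, -0.02, 0.705]
force: [-6.1, 0.6, 5.6]
finger_gap: 0.345
```

carry_out(
  commands=[
    [[0.02, 0, 0, 0, 0, 0, 20], [0.03, 0, 0, 0, 0, 0, 20], [0.03, 0, 0, 0, 0, 0, 20], [0.03, 0, 0, 0, 0, 0, 20], [0.03, 0, 0, 0, 0, 0, 20]],
  ],
)

```text
t: 29.55
tcp_pos: [0.4472, 0.2106, 0.0561]
tool_rot: [0.02, 0.709, -0.02, 0.705]
force: [-5.8, 0.5, 4.7]
finger_gap: 0.342
```

carry_out(
  commands=[
    [[0.02, 0, 0, 0, 0, 0, 20], [0.03, 0, 0, 0, 0, 0, 20], [0.03, 0, 0, 0, 0, 0, 20], [0.03, 0, 0, 0, 0, 0, 20], [0.03, 0, 0, 0, 0, 0, 20]],
  ],
)

```text
t: 30.05
tcp_pos: [0.4472, 0.2106, 0.0554]
tool_rot: [0.02, 0.709, -0.02, 0.705]
force: [-6.3, -0.2, 3.7]
finger_gap: 0.344
```

```bash
python3 - <<'E'
from station import manip
from h import *
st=manip.sense()
go(st,fx(knob(0)[0],56,knob(0)[1]-12),86.8);print(st["ft_torque"])
S={n:manip.snapshot(n) for n in("side","top")}
im=lambda n:cv2.convertScaleAbs(S[n]["image"],alpha=1.7,beta=-20)
crop(im("side"),270,230,350,310,8,"pics/s16.png")
E
```

```text
t 30.05 tcp [0.4472 0.2106 0.0554] phi 86.78 F [-6.3 -0.2  3.7] q6 -1.3 gap 0.344
shift [-0.307  0.03   0.177] turn [-0.   -0.06  0.  ]
[ 0.01406926  0.54675399 -0.03923352]
```

View pics/s16.png

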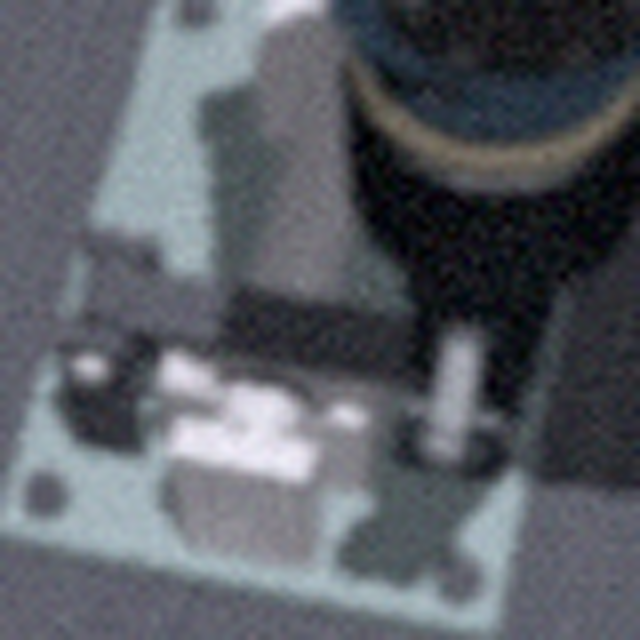

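carry_out(
  commands=[
    [[0.02, 0, 0, 0, 0, 0, 20], [0.04, 0, 0, 0, 0, 0, 20], [0.04, 0, 0, 0, 0, 0, 20], [0.04, 0, 0, 0, 0, 0, 20], [0.04, 0, 0, 0, 0, 0, 20]],
  ],
)

```text
t: 30.65
tcp_pos: [0.4472, 0.2106, 0.0543]
tool_rot: [0.02, 0.709, -0.02, 0.705]
force: [-5.7, -0.3, 4.9]
finger_gap: 0.34
```

carry_out(
  commands=[
    [[0.02, 0, 0, 0, 0, 0, 20], [0.03, 0, 0, 0, 0, 0, 20], [0.03, 0, 0, 0, 0, 0, 20], [0.03, 0, 0, 0, 0, 0, 20], [0.03, 0, 0, 0, 0, 0, 20]],
  ],
)

```text
t: 31.15
tcp_pos: [0.4472, 0.2106, 0.0536]
tool_rot: [0.02, 0.709, -0.02, 0.705]
force: [-5.4, 0.1, 4.2]
finger_gap: 0.341
```

carry_out(
  commands=[
    [[0.02, 0, 0, 0, 0, 0, 20], [0.04, 0, 0, 0, 0, 0, 20], [0.04, 0, 0, 0, 0, 0, 20], [0.04, 0, 0, 0, 0, 0, 20], [0.04, 0, 0, 0, 0, 0, 20]],
  ],
)

```text
t: 31.65
tcp_pos: [0.4472, 0.2106, 0.0526]
tool_rot: [0.02, 0.709, -0.02, 0.705]
force: [-6.3, 1.1, 4.1]
finger_gap: 0.343
```

carry_out(
  commands=[
    [[0.02, 0, 0, 0, 0, 0, 20], [0.03, 0, 0, 0, 0, 0, 20], [0.03, 0, 0, 0, 0, 0, 20], [0.03, 0, 0, 0, 0, 0, 20], [0.03, 0, 0, 0, 0, 0, 20]],
  ],
)

```text
t: 32.15
tcp_pos: [0.4472, 0.2106, 0.0522]
tool_rot: [0.02, 0.709, -0.02, 0.705]
force: [-7.4, 0.2, 7.1]
finger_gap: 0.345
```

Contact: the travel is lagging and the force is rising. I'll press in 0.5 mm steps.

carry_out(
  commands=[
    [[0.01, 0, 0, 0, 0, 0, 20], [0.02, 0, 0, 0, 0, 0, 20], [0.02, 0, 0, 0, 0, 0, 20], [0.02, 0, 0, 0, 0, 0, 20], [0.02, 0, 0, 0, 0, 0, 20]],
  ],
)

```text
t: 32.65
tcp_pos: [0.4473, 0.2106, 0.052]
tool_rot: [0.02, 0.709, -0.02, 0.705]
force: [-7.7, 0.3, 9.4]
finger_gap: 0.346
```

carry_out(
  commands=[
    [[0.01, 0, 0, 0, 0, 0, 20], [0.02, 0, 0, 0, 0, 0, 20], [0.03, 0, 0, 0, 0, 0, 20], [0.03, 0, 0, 0, 0, 0, 20], [0.03, 0, 0, 0, 0, 0, 20]],
  ],
)

```text
t: 33.15
tcp_pos: [0.4473, 0.2106, 0.0517]
tool_rot: [0.02, 0.708, -0.02, 0.705]
force: [-7.6, -0.1, 14.2]
finger_gap: 0.342
```

carry_out(
  commands=[
    [[0.01, 0, 0, 0, 0, 0, 20], [0.01, 0, 0, 0, 0, 0, 20], [0.01, 0, 0, 0, 0, 0, 20], [0.01, 0, 0, 0, 0, 0, 20], [0.01, 0, 0, 0, 0, 0, 20]],
  ],
)

```text
t: 33.65
tcp_pos: [0.4473, 0.2106, 0.0516]
tool_rot: [0.02, 0.708, -0.02, 0.705]
force: [-8.1, 0.2, 15.5]
finger_gap: 0.346
```

carry_out(
  commands=[
    [[0, 0, 0, 0, 0, 0, 32], [0, 0, 0, 0, 0, 0, 40], [0, 0, 0, 0, 0, 0, 48], [0, 0, 0, 0, 0, 0, 48], [0, 0, 0, 0, 0, 0, 48]],
  ],
)

```text
t: 34.15
tcp_pos: [0.4502, 0.2102, 0.0504]
tool_rot: [0.02, 0.707, -0.02, 0.707]
force: [-0.4, -0.3, 0.4]
finger_gap: 0.559
```

```bash
python3 - <<'E'
from station import manip
from h import *
st=manip.sense()
go(st,st["tcp_pos"]+[0,0,.14],86.8);print(st["ft_torque"])
S={n:manip.snapshot(n) for n in("side","top")}
im=lambda n:cv2.convertScaleAbs(S[n]["image"],alpha=1.7,beta=-20)
crop(im("side"),270,230,350,310,8,"pics/s17.png")
E
```

```text
t 34.15 tcp [0.4502 0.2102 0.0504] phi 86.82 F [-0.4 -0.3  0.4] q6 -1.3 gap 0.559
shift [-5.6e+00  1.0e-03  1.0e-03] turn [ 0.  0. -0.]
[ 0.01306548  0.00720128 -0.0280303 ]
```

View pics/s17.png

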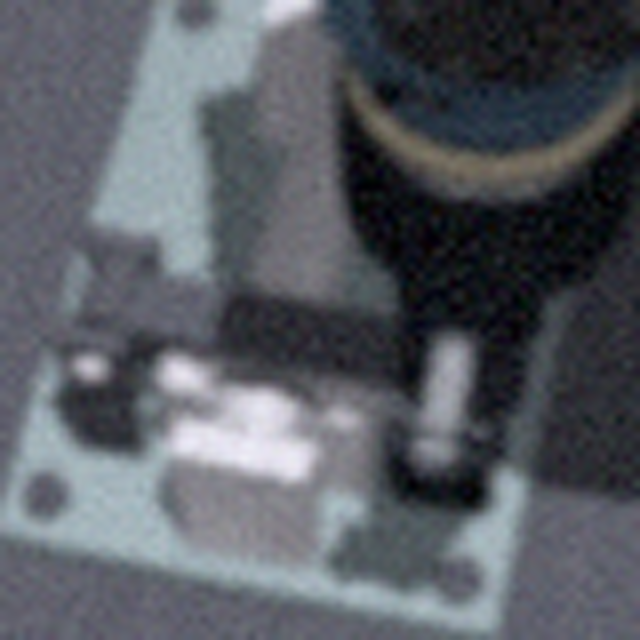

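The fingers are free of the bar and the force reads near zero. I'll retreat straight up, then back.

carry_out(
  commands=[
    [[-0.3, 0, 0, 0, 0, 0, 50], [-0.9, 0, 0, 0, 0, 0, 50], [-1.8, 0, 0, 0, 0, 0, 50], [-3, 0, 0, 0, 0, 0, 50], [-4.5, 0, 0, 0, 0, 0, 50]],
  ],
)

```text
t: 34.75
tcp_pos: [0.4489, 0.2098, 0.1637]
tool_rot: [0.019, 0.708, -0.02, 0.706]
force: [0.4, 0.2, -0.0]
finger_gap: 0.585
```

carry_out(
  commands=[
    [[0, -1.5, 0, 0, 0, 0, 50], [0, -3.4, 0, 0, 0, 0, 50], [0, -5.3, 0, 0, 0, 0, 50], [0, -7.2, 0, 0, 0, 0, 50], [0, -9, 0, 0, 0, 0, 50]],
  ],
)

```text
t: 35.25
tcp_pos: [0.4372, -0.0163, 0.1637]
tool_rot: [0.019, 0.706, -0.02, 0.707]
force: [-0.1, 0.8, 0.4]
finger_gap: 0.584
```

```bash
python3 - <<'E'
from station import manip
from h import *
import pickle
st=manip.sense()
S={n:manip.snapshot(n) for n in("side","top")}
go(st,st["tcp_pos"],86.8)
pickle.dump((st,S),open("S18.pkl","wb"))
im=lambda n:cv2.convertScaleAbs(S[n]["image"],alpha=1.5,beta=-20)
crop(im("side"),260,215,350,310,7,"pics/s18.png");crop(S["top"]["image"],230,160,310,235,8,"pics/t18.png")
P=lambda a:[fx(knob(a)[0],56+e,knob(a)[1]) for e in(-15,0,15)]
for a in (0,.05,.1): print(a,proj(S["side"],P(a)).round(1).tolist(),proj(S["top"],P(a)).round(1).tolist())
E
```

```text
t 35.25 tcp [ 0.4372 -0.0163  0.1637] phi 86.85 F [-0.1  0.8  0.4] q6 -1.81 gap 0.584
shift [0. 0. 0.] turn [0.01 0.01 0.  ]
0 [[329.8, 269.8], [328.5, 275.7], [327.1, 281.7]] [[254.1, 218.9], [249.5, 218.6], [244.8, 218.4]]
0.05 [[329.7, 268.6], [328.4, 274.6], [327.0, 280.6]] [[253.9, 218.7], [249.3, 218.4], [244.6, 218.2]]
0.1 [[329.5, 267.5], [328.2, 273.4], [326.8, 279.5]] [[253.8, 218.4], [249.1, 218.2], [244.4, 217.9]]
```

View pics/s18.png

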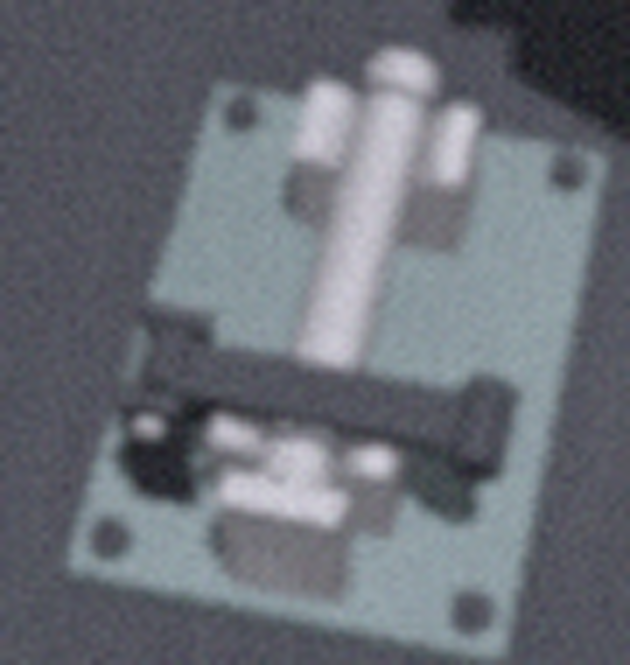

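View pics/t18.png

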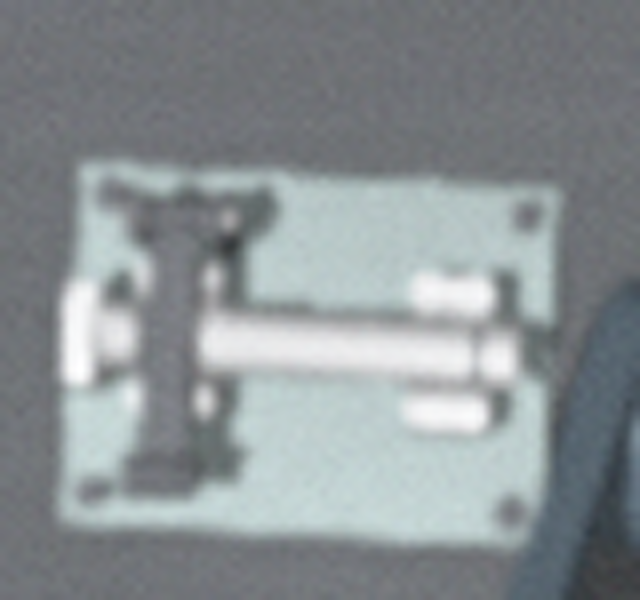

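```bash
python3 - <<'E'
from station import manip
print(manip.sense()["qd"].round(3)); print(manip.sign_off())
E
```

```text
[ 0.091 -0.003  0.016  0.049  0.02   0.06 ]
the job is handed in; nothing more can be done
None
```

I laid the steel shaft in both vees of the grey fixture, brought it up to the stop plate, clamped it with the strap, and handed the job in at about 35 s. The sign-off gives no verdict, so what follows is my own measurements.

- **Stop contact:** The force rose to about 10 N as the shaft reached the stop. After letting go I pushed the free end with closed fingers, and it did not move under 6.6 N.
- **Strap:** I pinched the cross-bar and swung it over. I pressed to about 15 N at the bar, which works out to roughly 25 N on the shaft.
- **Last views:** The bar is within about 1 pixel (2–3 mm) of where it should be at strap angle 0. The shaft's free end and seating look the same as before clamping. The fingers came away with near-zero force, and the arm is clear of everything.
- **Bystanders:** The arm stayed well away from them; I did not re-measure their positions at the end.

- **Position disagreement:** The base plate gave a fixture position about 5 mm different along y from the V-blocks and stop, so I used the blocks. Camera and arm also disagreed by 2–4 mm in x.
- **Settling on release:** When I let go, the shaft dropped slightly sideways into the vees.
- **Later strap contact:** The strap touched the shaft about 10 mm lower than I had predicted from the grip height.

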